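Scoop a sample of ball-joint balls onto the counting scale

TASK

First press the right-hand range key of the counting scale fully down, so that the latched left-hand key pops up. Then use the scoop to take at least three of the steel balls from the stock tray and tip them into the scale's pan, without touching the balls with the fingers; the rest stay in the tray. Finally put the scoop back flat on its rubber mat and let go, leaving the other things on the table where they are.

Things in the scene. Friction and masses are not known exactly. Their poses are not given: they have to be found in the camera images.
- tray: fixed aluminium stock tray left or right of the mat, open on top, 88 (its x) x 230 (its y) x 40 mm high, walls and floor 4 mm thick; inside 80 x 222 x 36 mm deep. Origin at the centre of its underside, on the table. The balls start on their flats at its +y end, two abreast in three rows, from 25 mm past its middle on; the -y half is empty
- scale: fixed counting scale 240 (its x) x 170 (its y) mm, on the other side of the mat from the tray. Origin on the table; x away from the robot, y left, z up. Grey body 46 mm high carrying the pan; in front of it, towards the robot, a black console 32 mm high, x from -135 to -46 mm, with a pair of keys side by side
- pan_mid (a point): centre of the scale's square aluminium pan, 12 mm above its inner floor (71 mm above the table), axes as the scale; pan inside 140 x 140 mm, walls 4 mm thick and 36 mm high inside, rim 95 mm above the table
- key_left (a joint): travel of the left-hand range key in m, 0 up, 0.008 fully pressed; latched down at the start
- key_right (a joint): travel of the right-hand range key in m, 0 up, 0.008 fully pressed; up at the start. The two keys are interlocked: pressing one fully (about 3 N, then a hard stop) makes the latched one pop up, and the pressed one stays down
- key_right_top (a point): centre of the top face of the right-hand key (at the scale's -y side, the robot's right), a grey cap 30 x 26 mm, keys 50 mm apart; up it stands 45 mm above the table, pressed 37 mm
- mat: fixed black rubber mat 130 x 130 x 4 mm, origin at the centre of its underside; the scoop rests flat on it at the start
- scoop_grip (a point): where to grip the scoop: on its light wooden stem's axis, 76.5 mm behind the pan's middle, 71.4 mm above the pan's underside. Scoop axes: x to the mouth (at the start roughly world +y), z up. Stem 18 mm thick (front to back) x 24 wide x 85 long, leaning back (to -x) 20 deg from z; 60 mm of it below this point, 25 beyond
- scoop_lip (a point): middle of the scoop's open front edge, at the underside: 45 mm ahead of the middle of the pan. Same axes as the scoop. Pushed along the tray floor into the balls, tipped a little lip-down, it slides under them once the tray's end wall holds them; this takes up to some 25 N, and balls that wedge come free on backing off a few mm. The balls roll out when it is tipped
- scoop_pan (a point): middle of the scoop's steel pan, top face of its floor, same axes. Pan 90 mm long (x) x 66 mm wide (y), floor 1.5 mm, back wall 28 mm and side walls 26 mm high (none on the last 30 mm before the lip), walls 2 mm, front open; inside 49 mm wide at the back, flaring to 62 mm
- scoop: the whole scoop, 220 g; origin at the underside of its pan, in the middle; axes as for its points
- bolt_a_mid (a point): bystander: dark subframe bolt standing on its head, 89 mm high, flange 32 mm across; its mid-height. Beyond the mat
- bolt_b_mid (a point): bystander: a second bolt of the same kind
- vernier: bystander: chrome vernier gauge lying flat along y, 210 mm long, 8 mm thick, jaws away from the robot; origin at the middle of the underside of its beam
- anvil: bystander: steel anvil block 70 x 70 x 45 mm, origin at the centre of its underside
- ring_gauge: bystander: steel ring gauge, 52 mm across, 16 mm high, origin at the centre of its underside
- ball0: steel ball-joint ball of 24 mm with two small flats 22 mm apart, 40 g; origin at its centre, z across the flats
- ball1: another such ball
- ball2: another such ball
- ball3: another such ball
- ball4: another such ball
- ball5: another such ball
There are look-alikes about, which are no part of the job. Leave any pink or yellow look-alike of the scoop alone. Of the things that look like the tray, the larger one is meant.

How it is judged:
By the outcome, as a careful person would: the job done as asked, in the order asked, and still so for the second after the job is handed in, with the robot touching nothing.
It also fails if it takes over 72 s, if anything falls off the work surface, if the arm or the gripper's body presses on something with over 40 N, if the wrist force passes 120 N, or if a joint passes its speed limit or range.

ROBOT

A 6-joint arm with a two-finger parallel gripper is mounted at the origin on the work surface. World frame = base frame: x ahead of the robot, y to its left, z up, the work surface at z = 0. Lengths are in m, angles in degrees, forces in N, time in s.
With the tool pointing down it reaches from about 0.425 to 0.95 m from the base axis. Payload 3.5 kg.
Tool frame: the origin (TCP) lies at the very end of the fingers, on their centre line; the grasp point (between the pads) lies 19 mm behind it; y points along the fingers, x is the direction in which the jaws open and shut, and the axes are right-handed (so a half turn about y gives the same grasp; the last joint's range is limited). The gripper opens to 85 mm and grips with 20 to 120 N. Pads are 22 mm wide; open, the fingers measure 114 mm over their backs; the gripper's body (76 mm by 85 mm) begins 54 mm behind the grasp point. The pads swing forward as they close: fully open they stand 13 mm farther back than shut.
Start: joints at [67.437, 16.404, 90.338, -0, 73.258, -8.594], TCP at [0.163, 0.655, 0.231] pointing down, gripper open.
Joint ranges: [-158.93, 158.93], [-51.34, 127.21], [12.03, 142.37], [-87.48, 267.48], [13.55, 161.25], [-162.69, 162.69]. Speed limits (degrees/s): [159.86, 159.86, 180, 180, 180, 180].

INTERFACE

Orientations are given as a 3x3 rotation matrix whose columns are the frame's x, y, z axes.
In Python, from plant import robot gives the robot as it stands.
- The arm moves only by the tool jog_arm, never from a script. Its argument "deltas" is a list of rows, each an object of numbers: "x", "y", "z": the shift along the tool's x, y, z scaled (see below); "ax", "ay", "az": the turn, a rotation vector about the tool's x, y, z scaled (see below). In form: [{"x": .., "y": .., "z": .., "ax": .., "ay": .., "az": ..}, ...]. A call has 1 to 10 rows; each row shifts and turns the pose as measured when the row begins, along the tool's axes as they then stand; what a row does not reach is not made up. The controller multiplies each number of a shift by 0.3 m and each number of a turn by 180 degrees. A row lasts 1/12 s, in which the tool goes at most 41.7 mm and 7.16 degrees, less where a joint would pass 70% of its speed; a pose out of reach is approached as far as the arm can. A call with a number of a shift or a turn outside -1 to 1 is refused whole. A call with a gripper value outside its range is refused whole. "fingers" is the opening in per cent of the stroke, from 0 (shut) to 100 (fully open), set as the call begins (left out, the last holds). The fingers move at their own pace and stop on an object; the grip force is fixed at half the most. Time passes only in rows, so rows that do not move let the fingers close. It gives the time, the measured TCP pose, the force and the opening at its end, in the units of the state.
- robot.sense(): the state, without advancing time (a new reading comes with each control period).
- robot.grab_frame(name): name is "scene" or "top"; returns a dict with "frame" (384x512x3 uint8, blue, green, red), "fx", "fy", "cx", "cy" (pixels), "origin" and "rotation" of the camera in the world. Camera axes: x right, y up, looking along -z (the intrinsics and any distortion apply to the point x, -y, -z); pixel columns grow to the right and rows downward; lengths in m; the calibration is good to about 2 mm. A picture is of the moment at which its call begins. There is no depth.
- robot.job_done(): hands the job in, once; it reports no verdict.
Trained networks look in a picture, given as the dict that the camera call returned (one of the last four; its "shot" number tells which), for a name from the list of things; names that differ only in an ending like _2 or _b are one class to them, and where a whole thing is asked for, a point or a joint stands for the part that bears it (a point fixed in the world has none). Each returns a list of dicts, best first, with "conf" (0 to 1); they miss things now and then, are a little off and sometimes report something else, mostly with a low value. They report only what shows in the picture. A call takes as long as a camera call. They do not tell look-alikes from the thing itself.
- robot.recognise(picture, target): "rect" ([left, top, right, bottom] as shares, 0 to 1, of the picture: columns of its width, rows of its height, round what is visible of it).
- robot.trace(picture, target): "pixels" (384x512 bool, what is visible of it) and "rect" ([left, top, right, bottom] as shares, 0 to 1, of the picture: columns of its width, rows of its height, round what is visible of it).
- robot.pinpoint(picture, target): "centre" ([row, column] as shares, 0 to 1, of the picture: columns of its width, rows of its height: a listed point, or the origin of a listed thing).
The state is a dict: "time_s": time; "q": joint angles; "qvel": joint speeds; "joint_efforts": joint torques, N m; "position": TCP position; "ee_rot": TCP orientation; "contact_force": force on the tool from outside, world axes, zero at the start; "ft_torque": the same for the moment, N m; "opening": opening from 0.0 (shut) to 1.0 (fully open).
Only numpy, scipy, OpenCV 4.12 (cv2) and the standard library are available. Lean on these libraries where they do the work, as an engineer would, in place of code of your own. Each camera call takes 0.05 s, during which the arm holds its last target.

## Working session

There is one attempt and no reset: what is moved stays moved. The work goes in short steps, Python scripts to look and compute and a tool call to move; the robot and the scene stay as the last step left them, time stands still between calls to the robot, and variables do not carry over. Pictures are saved under pics/ and viewed, and the job is handed in when it is done.

Besides the shell and the picture viewer there is one more tool, called after "Emit:" by a JSON object that holds its "op" and its "data", one argument or row to a line. jog_arm: Moves the arm, as the interface text tells. Shifts and turns lie within -1 to 1; 1 stands for 0.3 m of shift or 180 degrees of turn. Its arguments: {"type":"object","properties":{"deltas":{"type":"array"},"fingers":{"type":"number"}},"required":["deltas"]}

```bash
ls; mkdir -p pics
python3 - <<'E'
from plant import robot
import cv2,numpy as np
print(robot.sense())
for n in ("scene","top"):
    p=robot.grab_frame(n); cv2.imwrite(f"pics/{n}0.png",p["frame"])
    print(n,{k:v for k,v in p.items() if k!="frame"})
    for t in ["tray","scale","mat","scoop","key_right_top","pan_mid","scoop_grip","scoop_lip","scoop_pan","ball0"]:
        print(t,[(np.round(np.array(d["centre"])*[384,512],1).tolist(),round(d["conf"],2)) for d in robot.pinpoint(p,t)])
E
```

```text
pics
{'time_s': 0.0, 'q': array([ 6.74379879e+01,  1.64525341e+01,  9.04257332e+01, -3.00469774e-04,
        7.32590999e+01, -8.59545537e+00]), 'qvel': array([-0.02214971, -0.00300379, -0.00787078,  0.07256788,  0.09173841,
        0.04675486]), 'joint_efforts': array([-2.97101633e-04, -4.05982804e+01, -2.92629039e+01, -2.17698243e-04,
        5.90651194e-03, -8.63672909e-06]), 'position': array([0.16263548, 0.65441211, 0.2299301 ]), 'ee_rot': array([[ 2.41352941e-01, -9.15246072e-04, -9.70436974e-01],
       [ 9.70434508e-01, -2.21594169e-03,  2.41354418e-01],
       [-2.37133043e-03, -9.99997126e-01,  3.53362327e-04]]), 'contact_force': array([-0.6438048 , -0.03827726, -0.50494214]), 'ft_torque': array([-0.01224009, -0.00046271, -0.01075219]), 'opening': 1.001254139039735}
scene {'fx': 357.8495688563572, 'fy': 357.8495688563572, 'cx': 253.30093409844832, 'cy': 194.71236059214843, 'origin': array([0.74245411, 0.4212342 , 0.79391455]), 'rotation': array([[-0.83526504, -0.45800266,  0.30424641],
       [ 0.54978734, -0.70385582,  0.44980092],
       [ 0.00813559,  0.54297381,  0.83971
[... 1191 characters left out ...]
]]), 'shot': 2}
tray [([186.7, 181.8], 0.86), ([128.8, 157.0], 0.75)]
scale [([188.6, 362.6], 0.68)]
mat [([196.2, 277.0], 0.79)]
scoop [([196.2, 270.4], 0.9), ([305.7, 179.6], 0.83), ([263.6, 221.2], 0.82)]
key_right_top [([220.0, 384.6], 0.45), ([196.3, 269.7], 0.2)]
pan_mid [([175.2, 369.2], 0.72)]
scoop_grip [([167.3, 260.6], 0.7), ([239.2, 227.2], 0.6), ([331.4, 149.7], 0.58)]
scoop_lip [([294.6, 186.8], 0.73), ([279.5, 216.5], 0.69)]
scoop_pan [([267.5, 225.5], 0.76), ([196.6, 272.3], 0.63), ([164.5, 262.4], 0.59), ([307.1, 178.6], 0.57)]
ball0 [([191.8, 153.5], 0.5), ([182.5, 160.9], 0.44), ([185.6, 171.0], 0.39), ([183.8, 153.8], 0.37), ([188.4, 160.3], 0.37), ([189.3, 170.4], 0.37)]
```

View pics/scene0.png

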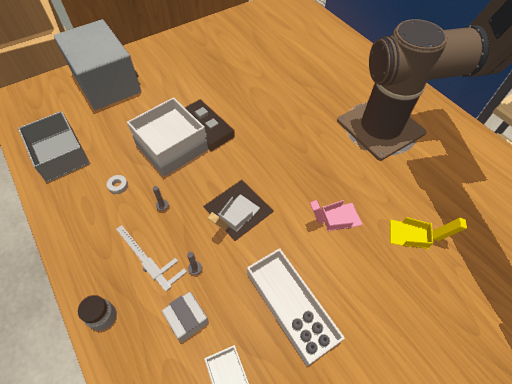

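View pics/top0.png

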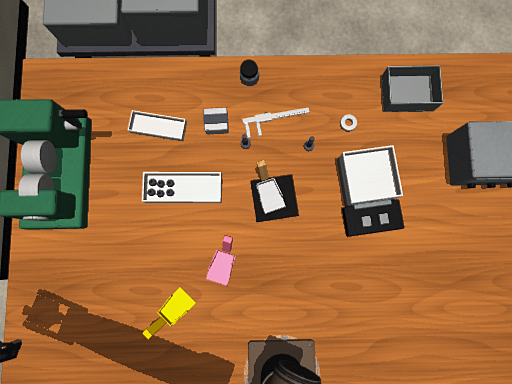

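```bash
cat > h.py <<'E'
import numpy as np,cv2
from scipy.optimize import least_squares
def proj(p,X):
    X=np.atleast_2d(X); c=(X-p["origin"])@p["rotation"]
    return np.stack([p["cx"]+p["fx"]*c[:,0]/-c[:,2], p["cy"]-p["fy"]*c[:,1]/-c[:,2]],1)  # col,row
def ray(p,col,row):
    d=np.array([(col-p["cx"])/p["fx"],-(row-p["cy"])/p["fy"],-1.]); return p["rotation"]@d
def onz(p,col,row,z):
    d=ray(p,col,row); o=p["origin"]; return o+d*(z-o[2])/d[2]
def tri(obs):
    f=lambda X:np.concatenate([(proj(p,X)[0]-np.array(uv)) for p,uv in obs])
    r=least_squares(f,[.5,0,.05]); return r.x,np.sqrt(np.mean(r.fun**2))
def best(robot,p,t):
    return [(d["centre"][1]*512-0.0,d["centre"][0]*384,d["conf"]) for d in robot.pinpoint(p,t)]
E
python3 - <<'E'
import pickle,cv2
from plant import robot
s=robot.grab_frame("scene");t=robot.grab_frame("top");pickle.dump((s,t),open("f0.pkl","wb"))
def crop(p,x0,x1,y0,y1,k,n): cv2.imwrite(n,cv2.resize(p["frame"][y0:y1,x0:x1],None,fx=k,fy=k,interpolation=cv2.INTER_CUBIC))
crop(t,130,330,130,240,4,"pics/c1.png"); crop(t,330,410,140,240,6,"pics/c2.png")
crop(s,120,280,90,250,4,"pics/c3.png"); crop(s,230,360,240,370,4,"pics/c4.png")
E
```

```text
(no output)
```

View pics/c1.png

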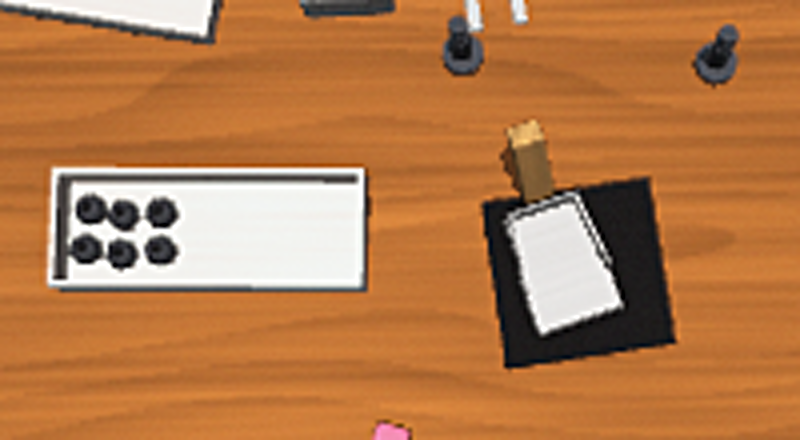

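View pics/c2.png

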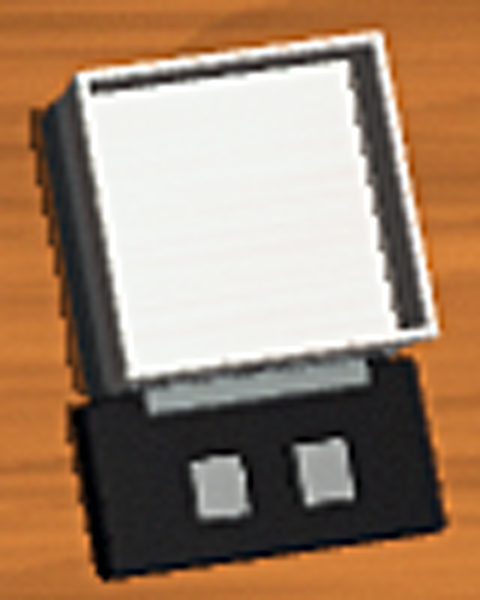

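View pics/c3.png

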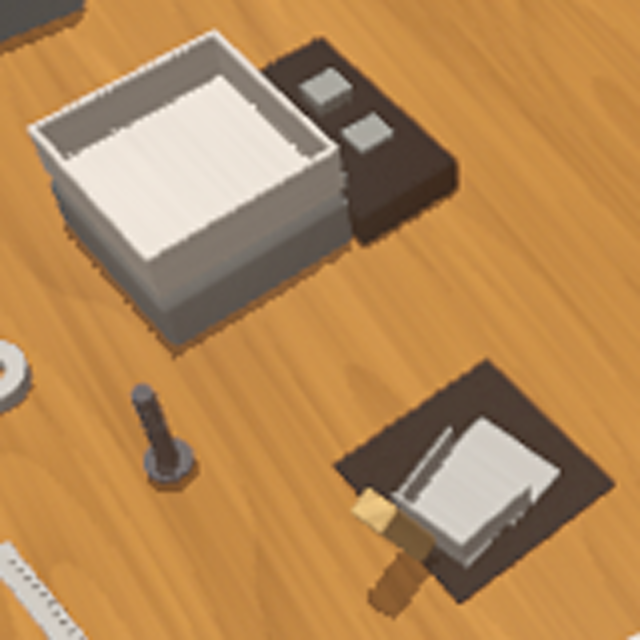

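View pics/c4.png

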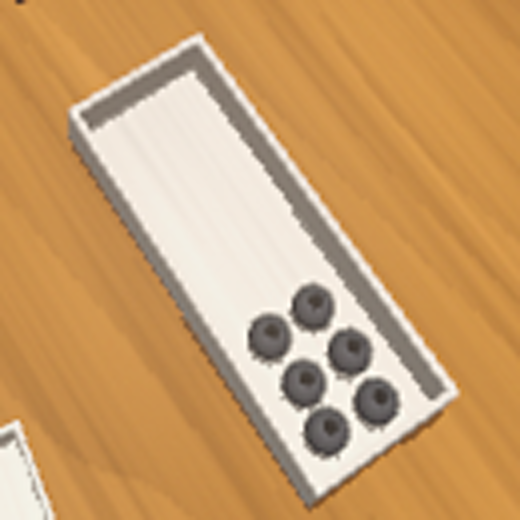

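```bash
cat > fit.py <<'E'
import pickle; from h import *
s,t=pickle.load(open("f0.pkl","rb"))
def cv(pts,k,ox,oy): return np.array([((x+.5)/k-.5+ox,(y+.5)/k-.5+oy) for x,y in pts])
C1=lambda p:cv(p,4,130,130); C2=lambda p:cv(p,6,330,140); C3=lambda p:cv(p,4,120,90); C4=lambda p:cv(p,4,230,240)
def fit(name,Xt,ut,Xs,us,x0):
    Xt=np.array(Xt)/1000;Xs=np.array(Xs)/1000
    def tr(q,X):
        c,n=np.cos(q[2]),np.sin(q[2]); return X@np.array([[c,n,0],[-n,c,0],[0,0,1]])+[q[0],q[1],q[3] if len(q)>3 else 0]
    f=lambda q:np.concatenate([(proj(t,tr(q,Xt))-ut).ravel(),(proj(s,tr(q,Xs))-us).ravel()])
    r=least_squares(f,x0); print(name,np.round(r.x[:2],4),"yaw",round(np.degrees(r.x[2]),2),"z",r.x[3:],"rms",round(np.sqrt(np.mean(r.fun**2)),2)); print(np.round(r.fun.reshape(-1,2),1).tolist()); return r.x
R=lambda a,b,z:[(a,b,z),(a,-b,z),(-a,-b,z),(-a,b,z)]  # TL,TR,BR,BL in top view
for z in ([0],[]):
  q=fit("tray",R(44,115,40),C1([(51,170),(366,170),(366,283),(51,285)]),R(44,115,40),C4([(72,110),(200,37),(458,390),(312,492)])[[0,1,2,3]][[3,0,1,2]],[.5,.25,0]+z)
  q=fit("panrim",R(74,74,95),C2([(77,72),(380,33),(438,338),(128,385)]),R(74,74,95),C3([(150,260),(32,128),(213,33),(340,150)]),[.5,-.25,0]+z)
  q=fit("mat",R(65,65,4),C1([(483,203),(650,178),(675,342),(507,367)]),R(65,65,4),C3([(460,602),(335,465),(488,360),(612,485)]),[.5,0,0]+z)
  sc=[(45,33,0),(45,-33,0),(-85.05,0,94.9)]
  q=fit("scoop",sc,C1([(623,305),(541,335),(525,126)]) ,sc,C3([(485,418),(560,470),(375,508)]),[.5,0,3.1]+([0.004] if z else []))
print("keyR",tri([(t,C2([(326,471)])[0]),(s,C3([(326,85)])[0])]),"keyL",tri([(t,C2([(219,486)])[0]),(s,C3([(367,131)])[0])]))
E
python3 fit.py
```

```text
tray [0.5452 0.2838] yaw -1.27 z [-0.00343289] rms 0.68
[[0.9, -0.2], [-0.2, 0.2], [-0.8, 1.2], [-0.4, 0.4], [0.9, 0.4], [-1.2, 0.1], [-0.6, -0.9], [-0.5, 0.4]]
panrim [ 0.5622 -0.2676] yaw 7.08 z [-0.0013113] rms 0.46
[[-0.3, 1.0], [-0.2, 0.5], [-0.2, 0.1], [0.1, -0.4], [-0.5, 0.3], [-0.8, 0.3], [0.5, -0.6], [-0.2, -0.2]]
mat [0.5115 0.0095] yaw 7.29 z [-0.00338194] rms 0.51
[[-0.3, -0.2], [-0.1, 0.1], [0.3, 0.8], [-0.2, 0.8], [-0.6, 0.6], [-1.0, 0.0], [-0.5, -0.3], [0.8, -0.0]]
scoop [0.5179 0.0233] yaw 197.95 z [0.00734666] rms 0.66
[[-0.5, 0.2], [-0.6, -0.2], [-0.4, 1.6], [-1.0, -0.4], [0.0, 0.2], [-0.8, -0.2]]
tray [0.5455 0.2839] yaw -1.3 z [] rms 0.74
[[0.6, -0.6], [-0.4, -0.2], [-1.0, 1.0], [-0.8, 0.1], [1.0, 0.3], [-1.3, -0.4], [-0.5, -1.4], [-0.2, 0.3]]
panrim [ 0.5622 -0.2669] yaw 7.08 z [] rms 0.48
[[-0.4, 0.9], [-0.3, 0.4], [-0.3, 0.0], [-0.1, -0.5], [-0.5, 0.1], [-0.9, 0.1], [0.5, -0.8], [-0.1, -0.4]]
mat [0.5118 0.0104] yaw 7.29 z [] rms 0.58
[[-0.6, -0.5], [-0.3, -0.2], [0.1, 0.6], [-0.5, 0.6], [-0.6, 0.3], [-1.1, -0.4], [-0.4, -0.7], [1.0, -0.4]]
scoop [0.5173 0.0212] yaw 197.82 z [] rms 0.9
[[0.0, 0.7], [0.0, 0.2], [0.4, 2.3], [-1.1, 0.4], [-0.3, 1.0], [-0.8, 0.6]]
keyR (array([ 0.4394096 , -0.30792203,  0.04577192]), np.float64(0.24223422083312413)) keyL (array([ 0.43399527, -0.2572581 ,  0.03893929]), np.float64(0.12532771935486972))
```

```bash
cat > plan.py <<'E'
import numpy as np, json, math
from scipy.spatial.transform import Rotation as Ro, Slerp
from plant import robot
def Rdown(h):
    h=np.radians(h); c,s=np.cos(h),np.sin(h)
    return np.array([[c,0,-s],[s,0,c],[0,-1,0]])
def scoopR(yaw,pitch):  # scoop axes; pitch>0 lip down
    return (Ro.from_euler('z',yaw,degrees=True)*Ro.from_euler('y',pitch,degrees=True)).as_matrix()
def toolR(S):  # tool x = -stem-normal (reverse of scoop x), tool y = down along stem
    a=math.radians(20); y=S@np.array([math.sin(a),0,-math.cos(a)]); x=-S@np.array([math.cos(a),0,math.sin(a)])
    return np.stack([x,y,np.cross(x,y)],1)
GRIP=np.array([-.0765,0,.0714])
def tcp_for(S,origin,depth=0.019):  # scoop origin -> tcp
    T=toolR(S); return np.array(origin)+S@GRIP+T[:,1]*depth, T
def rows(p1,R1,cyl=False,vmax=.035,wmax=6.5,start=None,n=None,show=True):
    st=robot.sense(); p0,R0=(st["position"],st["ee_rot"]) if start is None else start
    U,_,V=np.linalg.svd(R0); R0=U@V
    p1=np.array(p1,float); d=(Ro.from_matrix(R0).inv()*Ro.from_matrix(R1)).magnitude()
    c=lambda p:np.array([math.hypot(p[0],p[1]),math.atan2(p[1],p[0]),p[2]])
    inv=lambda k:np.array([k[0]*math.cos(k[1]),k[0]*math.sin(k[1]),k[2]])
    pos=(lambda u:inv(c(p0)*(1-u)+c(p1)*u)) if cyl else (lambda u:p0*(1-u)+p1*u)
    L=sum(np.linalg.norm(pos((i+1)/50)-pos(i/50)) for i in range(50))
    N=n or max(1,math.ceil(L/vmax),math.ceil(np.degrees(d)/wmax))
    sl=Slerp([0,1],Ro.from_matrix([R0,R1])); out=[]
    P,R=p0,R0
    for i in range(1,N+1):
        Pn,Rn=pos(i/N),sl(i/N).as_matrix()
        dx=R.T@(Pn-P)/.3; w=Ro.from_matrix(R.T@Rn).as_rotvec()/math.pi
        out.append({k:round(float(v),3) for k,v in zip(("x","y","z","ax","ay","az"),list(dx)+list(w))}); P,R=Pn,Rn
    if show:
        print("N",N,"L",round(L,3),"rot",round(np.degrees(d),1))
        for i in range(0,N,10): print(json.dumps(out[i:i+10]))
    return out
def stat():
    s=robot.sense(); print("t",round(s["time_s"],2),"q",np.round(s["q"],1),"p",np.round(s["position"],4),"F",np.round(s["contact_force"],1),"op",round(s["opening"],3)); return s
E
python3 - <<'E'
from plan import *
rows([.44,-.308,.12],Rdown(7),cyl=True,vmax=.04)
E
```

```text
N 30 L 1.188 rot 69.0
[{"x": -0.02, "y": 0.012, "z": -0.144, "ax": 0.0, "ay": 0.013, "az": -0.0}, {"x": -0.023, "y": 0.012, "z": -0.143, "ax": 0.0, "ay": 0.013, "az": -0.0}, {"x": -0.027, "y": 0.012, "z": -0.141, "ax": 0.0, "ay": 0.013, "az": -0.0}, {"x": -0.03, "y": 0.012, "z": -0.139, "ax": 0.0, "ay": 0.013, "az": -0.0}, {"x": -0.033, "y": 0.012, "z": -0.138, "ax": 0.0, "ay": 0.013, "az": -0.0}, {"x": -0.037, "y": 0.012, "z": -0.136, "ax": 0.0, "ay": 0.013, "az": -0.0}, {"x": -0.04, "y": 0.012, "z": -0.134, "ax": 0.0, "ay": 0.013, "az": -0.0}, {"x": -0.043, "y": 0.012, "z": -0.132, "ax": 0.0, "ay": 0.013, "az": -0.0}, {"x": -0.046, "y": 0.012, "z": -0.13, "ax": 0.0, "ay": 0.013, "az": -0.0}, {"x": -0.049, "y": 0.012, "z": -0.128, "ax": 0.0, "ay": 0.013, "az": -0.0}]
[{"x": -0.052, "y": 0.012, "z": -0.126, "ax": 0.0, "ay": 0.013, "az": -0.0}, {"x": -0.054, "y": 0.012, "z": -0.123, "ax": 0.0, "ay": 0.013, "az": -0.0}, {"x": -0.057, "y": 0.012, "z": -0.121, "ax": 0.0, "ay": 0.013, "az": -0.0}, {"x": -0.06, "y": 0.012, "z": -0.119, "ax": 0.0, "ay": 0.013, "az": -0.0}, {"x": -0.062, "y"
[... 497 characters left out ...]
.013, "az": -0.0}, {"x": -0.077, "y": 0.012, "z": -0.098, "ax": 0.0, "ay": 0.013, "az": -0.0}, {"x": -0.079, "y": 0.012, "z": -0.095, "ax": 0.0, "ay": 0.013, "az": -0.0}, {"x": -0.081, "y": 0.012, "z": -0.093, "ax": 0.0, "ay": 0.013, "az": -0.0}, {"x": -0.083, "y": 0.012, "z": -0.09, "ax": 0.0, "ay": 0.013, "az": -0.0}, {"x": -0.084, "y": 0.012, "z": -0.087, "ax": 0.0, "ay": 0.013, "az": -0.0}, {"x": -0.086, "y": 0.012, "z": -0.084, "ax": 0.0, "ay": 0.013, "az": -0.0}, {"x": -0.087, "y": 0.012, "z": -0.081, "ax": 0.0, "ay": 0.013, "az": -0.0}, {"x": -0.088, "y": 0.012, "z": -0.078, "ax": 0.0, "ay": 0.013, "az": -0.0}, {"x": -0.09, "y": 0.012, "z": -0.075, "ax": 0.0, "ay": 0.013, "az": -0.0}]
```

Emit:
{"op": "jog_arm", "data": {
  "deltas": [
    {"x": -0.02, "y": 0.01, "z": -0.14, "ay": 0.013},
    {"x": -0.02, "y": 0.01, "z": -0.14, "ay": 0.013},
    {"x": -0.03, "y": 0.01, "z": -0.14, "ay": 0.013},
    {"x": -0.03, "y": 0.01, "z": -0.14, "ay": 0.013},
    {"x": -0.03, "y": 0.01, "z": -0.14, "ay": 0.013},
    {"x": -0.04, "y": 0.01, "z": -0.135, "ay": 0.013},
    {"x": -0.04, "y": 0.01, "z": -0.135, "ay": 0.013},
    {"x": -0.04, "y": 0.01, "z": -0.13, "ay": 0.013},
    {"x": -0.045, "y": 0.01, "z": -0.13, "ay": 0.013},
    {"x": -0.05, "y": 0.01, "z": -0.13, "ay": 0.013}
  ],
  "fingers": 0
}}

```text
invalid input at $.deltas[0]: expected keys x, y, z, ax, ay, az
```

Emit:
{"op": "jog_arm", "data": {
  "deltas": [
    {"x": -0.02, "y": 0.01, "z": -0.14, "ax": 0, "ay": 0.013, "az": 0},
    {"x": -0.02, "y": 0.01, "z": -0.14, "ax": 0, "ay": 0.013, "az": 0},
    {"x": -0.03, "y": 0.01, "z": -0.14, "ax": 0, "ay": 0.013, "az": 0},
    {"x": -0.03, "y": 0.01, "z": -0.14, "ax": 0, "ay": 0.013, "az": 0},
    {"x": -0.03, "y": 0.01, "z": -0.14, "ax": 0, "ay": 0.013, "az": 0},
    {"x": -0.04, "y": 0.01, "z": -0.135, "ax": 0, "ay": 0.013, "az": 0},
    {"x": -0.04, "y": 0.01, "z": -0.135, "ax": 0, "ay": 0.013, "az": 0},
    {"x": -0.04, "y": 0.01, "z": -0.13, "ax": 0, "ay": 0.013, "az": 0},
    {"x": -0.045, "y": 0.01, "z": -0.13, "ax": 0, "ay": 0.013, "az": 0},
    {"x": -0.05, "y": 0.01, "z": -0.13, "ax": 0, "ay": 0.013, "az": 0}
  ],
  "fingers": 0
}}

```text
time_s: 2.03
position: [0.4815, 0.4034, 0.2023]
ee_rot: [[0.609, 0.003, -0.793], [0.793, 0.008, 0.609], [0.008, -1.0, 0.003]]
contact_force: [0.8, -0.3, -0.4]
opening: -0.0
```

Run:
```python
from plan import *
stat()
rows([.44,-.308,.09],Rdown(7),cyl=True,vmax=.041)
```

```text
t 2.03 q [ 30.6  11.7  99.    0.3  68.8 -22. ] p [0.4815 0.4034 0.2023] F [ 0.8 -0.3 -0.4] op -0.0
N 19 L 0.776 rot 45.5
[{"x": -0.052, "y": 0.019, "z": -0.135, "ax": -0.0, "ay": 0.013, "az": 0.0}, {"x": -0.055, "y": 0.019, "z": -0.133, "ax": -0.0, "ay": 0.013, "az": 0.0}, {"x": -0.058, "y": 0.019, "z": -0.13, "ax": -0.0, "ay": 0.013, "az": 0.0}, {"x": -0.061, "y": 0.019, "z": -0.127, "ax": -0.0, "ay": 0.013, "az": 0.0}, {"x": -0.064, "y": 0.019, "z": -0.125, "ax": -0.0, "ay": 0.013, "az": 0.0}, {"x": -0.067, "y": 0.019, "z": -0.122, "ax": -0.0, "ay": 0.013, "az": 0.0}, {"x": -0.07, "y": 0.019, "z": -0.119, "ax": -0.0, "ay": 0.013, "az": 0.0}, {"x": -0.073, "y": 0.019, "z": -0.116, "ax": -0.0, "ay": 0.013, "az": 0.0}, {"x": -0.075, "y": 0.019, "z": -0.113, "ax": -0.0, "ay": 0.013, "az": 0.0}, {"x": -0.078, "y": 0.019, "z": -0.11, "ax": -0.0, "ay": 0.013, "az": 0.0}]
[{"x": -0.08, "y": 0.019, "z": -0.107, "ax": -0.0, "ay": 0.013, "az": 0.0}, {"x": -0.082, "y": 0.019, "z": -0.104, "ax": -0.0, "ay": 0.013, "az": 0.0}, {"x": -0.085, "y": 0.019, "z": -0.101, "ax": -0.0, "ay": 0.013, "az": 0.0}, {"x": -0.087, "y": 0.019, "z": -0.097, "ax": -0.0, "ay": 0.013, "az": 0.0}, {"x": -0.089, "y": 0.019, "z": -0.094, "ax": -0.0, "ay": 0.013, "az": 0.0}, {"x": -0.09, "y": 0.019, "z": -0.091, "ax": -0.0, "ay": 0.013, "az": 0.0}, {"x": -0.092, "y": 0.02, "z": -0.087, "ax": -0.0, "ay": 0.013, "az": 0.0}, {"x": -0.094, "y": 0.02, "z": -0.084, "ax": -0.0, "ay": 0.013, "az": 0.0}, {"x": -0.095, "y": 0.02, "z": -0.081, "ax": -0.0, "ay": 0.013, "az": 0.0}]
```

Emit:
{"op": "jog_arm", "data": {
  "deltas": [
    {"x": -0.052, "y": 0.01, "z": -0.135, "ax": 0, "ay": 0.013, "az": 0},
    {"x": -0.055, "y": 0.01, "z": -0.133, "ax": 0, "ay": 0.013, "az": 0},
    {"x": -0.058, "y": 0.01, "z": -0.13, "ax": 0, "ay": 0.013, "az": 0},
    {"x": -0.06, "y": 0.01, "z": -0.127, "ax": 0, "ay": 0.013, "az": 0},
    {"x": -0.064, "y": 0.01, "z": -0.125, "ax": 0, "ay": 0.013, "az": 0},
    {"x": -0.067, "y": 0.01, "z": -0.122, "ax": 0, "ay": 0.013, "az": 0},
    {"x": -0.07, "y": 0.01, "z": -0.12, "ax": 0, "ay": 0.013, "az": 0},
    {"x": -0.073, "y": 0.01, "z": -0.116, "ax": 0, "ay": 0.013, "az": 0},
    {"x": -0.075, "y": 0.01, "z": -0.113, "ax": 0, "ay": 0.013, "az": 0},
    {"x": -0.078, "y": 0.01, "z": -0.11, "ax": 0, "ay": 0.013, "az": 0}
  ]
}}

```text
time_s: 2.87
position: [0.5793, 0.0079, 0.1724]
ee_rot: [[0.884, 0.013, -0.467], [0.466, 0.01, 0.884], [0.016, -1.0, 0.002]]
contact_force: [0.9, 0.3, 0.0]
opening: 0.002
```

Emit:
{"op": "jog_arm", "data": {
  "deltas": [
    {"x": -0.08, "y": 0.01, "z": -0.107, "ax": 0, "ay": 0.013, "az": 0},
    {"x": -0.082, "y": 0.01, "z": -0.104, "ax": 0, "ay": 0.013, "az": 0},
    {"x": -0.085, "y": 0.01, "z": -0.1, "ax": 0, "ay": 0.013, "az": 0},
    {"x": -0.087, "y": 0.01, "z": -0.097, "ax": 0, "ay": 0.013, "az": 0},
    {"x": -0.089, "y": 0.01, "z": -0.094, "ax": 0, "ay": 0.013, "az": 0},
    {"x": -0.09, "y": 0.01, "z": -0.09, "ax": 0, "ay": 0.013, "az": 0},
    {"x": -0.092, "y": 0.02, "z": -0.087, "ax": 0, "ay": 0.013, "az": 0},
    {"x": -0.094, "y": 0.02, "z": -0.084, "ax": 0, "ay": 0.013, "az": 0},
    {"x": -0.095, "y": 0.02, "z": -0.08, "ax": 0, "ay": 0.013, "az": 0}
  ]
}}

```text
time_s: 3.62
position: [0.4308, -0.3202, 0.1347]
ee_rot: [[0.995, 0.025, -0.098], [0.098, 0.002, 0.995], [0.025, -1.0, -0.001]]
contact_force: [1.0, -0.1, 0.1]
opening: 0.001
```

Run:
```python
from plan import *
stat()
rows([.4394,-.308,.055],Rdown(7))
```

```text
t 3.62 q [-48.    4.3 115.    1.3  59.8 -54.2] p [ 0.4308 -0.3202  0.1347] F [ 1.  -0.1  0.1] op 0.001
N 3 L 0.081 rot 2.0
[{"x": 0.009, "y": 0.089, "z": 0.013, "ax": 0.0, "ay": -0.003, "az": 0.003}, {"x": 0.009, "y": 0.089, "z": 0.013, "ax": 0.0, "ay": -0.003, "az": 0.003}, {"x": 0.01, "y": 0.089, "z": 0.012, "ax": 0.0, "ay": -0.003, "az": 0.003}]
```

Emit:
{"op": "jog_arm", "data": {
  "deltas": [
    {"x": 0.014, "y": 0.08, "z": 0.02, "ax": 0, "ay": -0.004, "az": 0.004},
    {"x": 0.014, "y": 0.08, "z": 0.018, "ax": 0, "ay": -0.004, "az": 0.004},
    {"x": 0, "y": 0.08, "z": 0, "ax": 0, "ay": 0, "az": 0},
    {"x": 0, "y": 0, "z": 0, "ax": 0, "ay": 0, "az": 0}
  ]
}}

```text
time_s: 3.95
position: [0.4335, -0.3188, 0.0628]
ee_rot: [[0.994, 0.001, -0.105], [0.105, -0.008, 0.994], [0.001, -1.0, -0.008]]
contact_force: [-2.0, 0.2, -0.8]
opening: -0.004
```

Run:
```python
from plan import *
import cv2
stat()
rows([.4394,-.308,.047],Rdown(7))
from plant import robot
s=robot.grab_frame("scene");t=robot.grab_frame("top")
def crop(p,x0,x1,y0,y1,k): return cv2.resize(p["frame"][y0:y1,x0:x1],None,fx=k,fy=k,interpolation=cv2.INTER_CUBIC)
cv2.imwrite("pics/k1.png",np.hstack([crop(s,150,250,70,160,4),crop(t,330,420,150,240,4)]))
```

```text
t 3.95 q [-47.   10.9 116.3  -0.3  52.3 -52.9] p [ 0.4335 -0.3188  0.0628] F [-2.   0.2 -0.8] op -0.004
N 1 L 0.02 rot 1.0
[{"x": 0.023, "y": 0.052, "z": 0.034, "ax": 0.003, "ay": -0.005, "az": 0.0}]
```

View pics/k1.png

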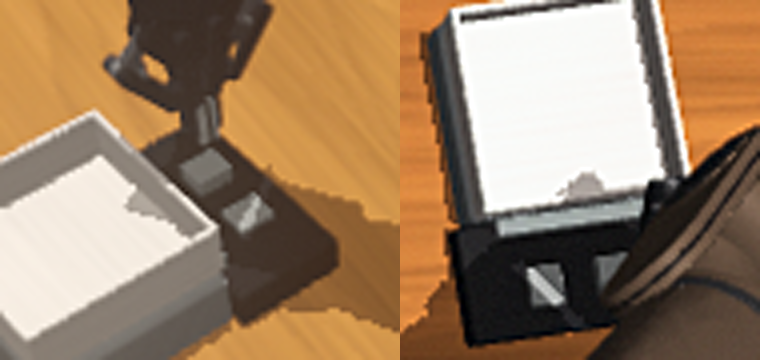

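Emit:
{"op": "jog_arm", "data": {
  "deltas": [
    {"x": 0.023, "y": 0, "z": 0.036, "ax": 0.003, "ay": -0.005, "az": 0},
    {"x": 0, "y": 0.0, "z": 0, "ax": 0, "ay": 0, "az": 0}
  ]
}}

```text
time_s: 4.22
position: [0.4437, -0.3096, 0.0701]
ee_rot: [[0.992, 0.009, -0.123], [0.123, -0.006, 0.992], [0.008, -1.0, -0.007]]
contact_force: [0.7, -0.1, 0.9]
opening: -0.004
```

Run:
```python
from plan import *
stat()
rows([.4394,-.308,.047],Rdown(7))
```

```text
t 4.22 q [-45.7  10.5 116.    0.2  53.  -52.9] p [ 0.4437 -0.3096  0.0701] F [ 0.7 -0.1  0.9] op -0.004
N 1 L 0.024 rot 0.6
[{"x": -0.014, "y": 0.077, "z": 0.008, "ax": 0.002, "ay": 0.0, "az": 0.003}]
```

Emit:
{"op": "jog_arm", "data": {
  "deltas": [
    {"x": -0.012, "y": 0.07, "z": 0.006, "ax": 0, "ay": 0, "az": 0.002},
    {"x": 0, "y": 0.03, "z": 0, "ax": 0, "ay": 0, "az": 0},
    {"x": 0, "y": 0.015, "z": 0, "ax": 0, "ay": 0, "az": 0}
  ]
}}

```text
time_s: 4.47
position: [0.4453, -0.3107, 0.0421]
ee_rot: [[0.992, 0.012, -0.128], [0.128, -0.017, 0.992], [0.01, -1.0, -0.018]]
contact_force: [-0.6, -0.6, 2.2]
opening: -0.0
```

Run:
```python
from plan import *
stat()
rows([.4394,-.308,.036],Rdown(7))
```

```text
t 4.47 q [-45.5  13.1 116.5  -0.2  49.3 -52.7] p [ 0.4453 -0.3107  0.0421] F [-0.6 -0.6  2.2] op -0.0
N 1 L 0.009 rot 1.2
[{"x": -0.019, "y": 0.02, "z": 0.012, "ax": 0.006, "ay": 0.002, "az": 0.003}]
```

Touching (2 N at 42 mm). Continue down.

Emit:
{"op": "jog_arm", "data": {
  "deltas": [
    {"x": -0.004, "y": 0.02, "z": 0, "ax": 0, "ay": 0, "az": 0},
    {"x": 0, "y": 0.015, "z": 0, "ax": 0, "ay": 0, "az": 0},
    {"x": 0, "y": 0.01, "z": 0, "ax": 0, "ay": 0, "az": 0}
  ]
}}

```text
time_s: 4.72
position: [0.446, -0.3116, 0.0369]
ee_rot: [[0.991, 0.009, -0.13], [0.131, -0.014, 0.991], [0.007, -1.0, -0.015]]
contact_force: [-6.6, 3.8, 14.1]
opening: 0.004
```

Emit:
{"op": "jog_arm", "data": {
  "deltas": [
    {"x": 0, "y": 0.005, "z": 0, "ax": 0, "ay": 0, "az": 0},
    {"x": 0, "y": -0.1, "z": 0, "ax": 0, "ay": 0, "az": 0},
    {"x": 0, "y": -0.13, "z": 0, "ax": 0, "ay": 0, "az": 0},
    {"x": 0, "y": -0.13, "z": 0, "ax": 0, "ay": 0, "az": 0}
  ],
  "fingers": 0
}}

```text
time_s: 5.05
position: [0.4416, -0.3062, 0.1395]
ee_rot: [[0.991, -0.003, -0.131], [0.131, -0.001, 0.991], [-0.004, -1.0, -0.001]]
contact_force: [1.2, -1.3, 0.7]
opening: 0.003
```

Run:
```python
from plan import *
import cv2
stat()
s=robot.grab_frame("scene")
def crop(p,x0,x1,y0,y1,k): return cv2.resize(p["frame"][y0:y1,x0:x1],None,fx=k,fy=k,interpolation=cv2.INTER_CUBIC)
cv2.imwrite("pics/k2.png",crop(s,150,250,70,160,6))
S=scoopR(198,0); p,T=tcp_for(S,[.518,.022,.004]); print(p)
q=p-T[:,1]*.09
rows(q,T,cyl=False,vmax=.04)
```

```text
t 5.05 q [-45.5   4.7 114.   -0.2  61.4 -52.9] p [ 0.4416 -0.3062  0.1395] F [ 1.2 -1.3  0.7] op 0.003
[0.58457549 0.04363169 0.05754584]
N 11 L 0.4 rot 22.8
[{"x": 0.065, "y": 0.001, "z": 0.102, "ax": -0.001, "ay": -0.005, "az": 0.01}, {"x": 0.067, "y": -0.001, "z": 0.101, "ax": -0.001, "ay": -0.005, "az": 0.01}, {"x": 0.068, "y": -0.003, "z": 0.1, "ax": -0.001, "ay": -0.005, "az": 0.01}, {"x": 0.07, "y": -0.006, "z": 0.099, "ax": -0.001, "ay": -0.005, "az": 0.01}, {"x": 0.071, "y": -0.008, "z": 0.098, "ax": -0.001, "ay": -0.005, "az": 0.01}, {"x": 0.072, "y": -0.011, "z": 0.097, "ax": -0.001, "ay": -0.005, "az": 0.01}, {"x": 0.074, "y": -0.013, "z": 0.095, "ax": -0.001, "ay": -0.005, "az": 0.01}, {"x": 0.075, "y": -0.016, "z": 0.094, "ax": -0.001, "ay": -0.005, "az": 0.01}, {"x": 0.076, "y": -0.018, "z": 0.093, "ax": -0.001, "ay": -0.005, "az": 0.01}, {"x": 0.077, "y": -0.021, "z": 0.092, "ax": -0.001, "ay": -0.005, "az": 0.01}]
[{"x": 0.078, "y": -0.023, "z": 0.09, "ax": -0.001, "ay": -0.005, "az": 0.01}]
```

View pics/k2.png

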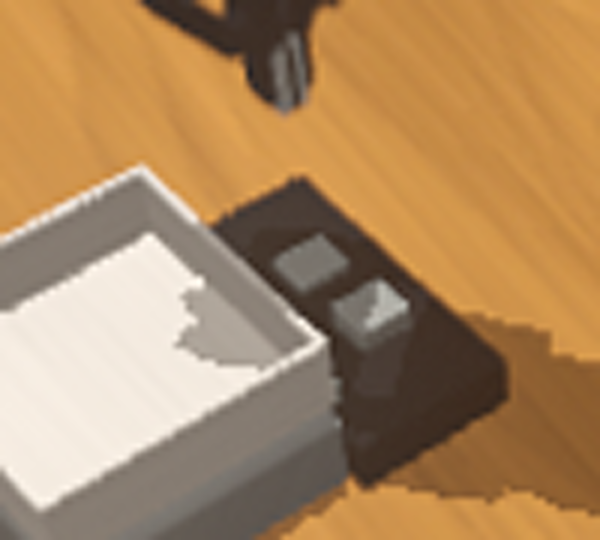

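Run:
```python
from fit import *
for n,a,b in (("a",(463,60),None),("b",(716,68),(170,466))):
    print(n, onz(t,*C1([a])[0],0.01))
print(onz(s,*C3([(170,466)])[0],.01))
```

```text
tray [0.5452 0.2838] yaw -1.27 z [-0.00343289] rms 0.68
[[0.9, -0.2], [-0.2, 0.2], [-0.8, 1.2], [-0.4, 0.4], [0.9, 0.4], [-1.2, 0.1], [-0.6, -0.9], [-0.5, 0.4]]
panrim [ 0.5622 -0.2676] yaw 7.08 z [-0.0013113] rms 0.46
[[-0.3, 1.0], [-0.2, 0.5], [-0.2, 0.1], [0.1, -0.4], [-0.5, 0.3], [-0.8, 0.3], [0.5, -0.6], [-0.2, -0.2]]
mat [0.5115 0.0095] yaw 7.29 z [-0.00338194] rms 0.51
[[-0.3, -0.2], [-0.1, 0.1], [0.3, 0.8], [-0.2, 0.8], [-0.6, 0.6], [-1.0, 0.0], [-0.5, -0.3], [0.8, -0.0]]
scoop [0.5179 0.0233] yaw 197.95 z [0.00734666] rms 0.66
[[-0.5, 0.2], [-0.6, -0.2], [-0.4, 1.6], [-1.0, -0.4], [0.0, 0.2], [-0.8, -0.2]]
tray [0.5455 0.2839] yaw -1.3 z [] rms 0.74
[[0.6, -0.6], [-0.4, -0.2], [-1.0, 1.0], [-0.8, 0.1], [1.0, 0.3], [-1.3, -0.4], [-0.5, -1.4], [-0.2, 0.3]]
panrim [ 0.5622 -0.2669] yaw 7.08 z [] rms 0.48
[[-0.4, 0.9], [-0.3, 0.4], [-0.3, 0.0], [-0.1, -0.5], [-0.5, 0.1], [-0.9, 0.1], [0.5, -0.8], [-0.1, -0.4]]
mat [0.5118 0.0104] yaw 7.29 z [] rms 0.58
[[-0.6, -0.5], [-0.3, -0.2], [0.1, 0.6], [-0.5, 0.6], [-0.6, 0.3], [-1.1, -0.4], [-0.4, -0.7], [1.0, -0.4]]
scoop [0.5173 0.0212] yaw 197.82 z [] rms 0.9
[[0.0, 0.7], [0.0, 0.2], [0.4, 2.3], [-1.1, 0.4], [-0.3, 1.0], [-0.8, 0.6]]
keyR (array([ 0.4394096 , -0.30792203,  0.04577192]), np.float64(0.24223422083312413)) keyL (array([ 0.43399527, -0.2572581 ,  0.03893929]), np.float64(0.12532771935486972))
a [0.67754583 0.09499067 0.01      ]
b [ 0.66811246 -0.09975146  0.01      ]
[ 0.67235366 -0.09653901  0.01      ]
```

Emit:
{"op": "jog_arm", "data": {
  "deltas": [
    {"x": 0.065, "y": -0.02, "z": 0.102, "ax": 0, "ay": -0.005, "az": 0.01},
    {"x": 0.067, "y": -0.01, "z": 0.1, "ax": 0, "ay": -0.005, "az": 0.01},
    {"x": 0.068, "y": -0.005, "z": 0.1, "ax": 0, "ay": -0.005, "az": 0.01},
    {"x": 0.07, "y": -0.006, "z": 0.1, "ax": 0, "ay": -0.005, "az": 0.01},
    {"x": 0.07, "y": -0.008, "z": 0.098, "ax": 0, "ay": -0.005, "az": 0.01},
    {"x": 0.072, "y": -0.01, "z": 0.097, "ax": 0, "ay": -0.005, "az": 0.01},
    {"x": 0.074, "y": -0.013, "z": 0.095, "ax": 0, "ay": -0.005, "az": 0.01},
    {"x": 0.075, "y": -0.016, "z": 0.094, "ax": 0, "ay": -0.005, "az": 0.01},
    {"x": 0.076, "y": -0.018, "z": 0.093, "ax": 0, "ay": -0.005, "az": 0.01},
    {"x": 0.077, "y": -0.02, "z": 0.09, "ax": 0, "ay": -0.005, "az": 0.01}
  ],
  "fingers": 58
}}

```text
time_s: 5.93
position: [0.6133, 0.0205, 0.1657]
ee_rot: [[0.921, -0.278, -0.275], [0.258, -0.096, 0.961], [-0.293, -0.956, -0.017]]
contact_force: [1.2, -1.0, 0.8]
opening: 0.578
```

Run:
```python
from plan import *
stat()
S=scoopR(198,0); p,T=tcp_for(S,[.518,.022,.004]); print(p)
q=p-T[:,1]*.06
rows(q,T,cyl=False,vmax=.02)
```

```text
t 5.93 q [ -4.8  21.3  92.5  -6.9  82.  -18.7] p [0.6133 0.0205 0.1657] F [ 1.2 -1.   0.8] op 0.578
[0.58457549 0.04363169 0.05754584]
N 4 L 0.06 rot 3.7
[{"x": 0.012, "y": 0.041, "z": 0.026, "ax": 0.0, "ay": -0.003, "az": 0.004}, {"x": 0.013, "y": 0.041, "z": 0.026, "ax": 0.0, "ay": -0.003, "az": 0.004}, {"x": 0.013, "y": 0.041, "z": 0.026, "ax": 0.0, "ay": -0.003, "az": 0.004}, {"x": 0.014, "y": 0.041, "z": 0.026, "ax": 0.0, "ay": -0.003, "az": 0.004}]
```

Emit:
{"op": "jog_arm", "data": {
  "deltas": [
    {"x": 0.012, "y": 0.04, "z": 0.026, "ax": 0, "ay": -0.003, "az": 0.004},
    {"x": 0.013, "y": 0.04, "z": 0.026, "ax": 0, "ay": -0.003, "az": 0.004},
    {"x": 0.013, "y": 0.04, "z": 0.026, "ax": 0, "ay": -0.003, "az": 0.004},
    {"x": 0.014, "y": 0.03, "z": 0.026, "ax": 0, "ay": -0.003, "az": 0.004},
    {"x": 0, "y": 0, "z": 0, "ax": 0, "ay": 0, "az": 0},
    {"x": 0, "y": 0, "z": 0, "ax": 0, "ay": 0, "az": 0}
  ]
}}

```text
time_s: 6.43
position: [0.6064, 0.0576, 0.1116]
ee_rot: [[0.89, -0.325, -0.319], [0.299, -0.112, 0.948], [-0.343, -0.939, -0.002]]
contact_force: [0.8, -0.3, -0.1]
opening: 0.583
```

Run:
```python
from plan import *
import cv2
stat()
S=scoopR(198,0); p,T=tcp_for(S,[.518,.022,.004]); print(p)
rows(p,T,vmax=.015)
s=robot.grab_frame("scene");t=robot.grab_frame("top")
def crop(p,x0,x1,y0,y1,k): return cv2.resize(p["frame"][y0:y1,x0:x1],None,fx=k,fy=k,interpolation=cv2.INTER_CUBIC)
cv2.imwrite("pics/g1.png",np.hstack([crop(s,190,290,160,250,4),crop(t,220,320,140,230,4)]))
```

```text
t 6.43 q [ -1.3  25.8  92.9  -6.9  80.3 -17.6] p [0.6064 0.0576 0.1116] F [ 0.8 -0.3 -0.1] op 0.583
[0.58457549 0.04363169 0.05754584]
N 4 L 0.06 rot 0.6
[{"x": -0.004, "y": 0.049, "z": -0.005, "ax": 0.0, "ay": 0.001, "az": -0.0}, {"x": -0.004, "y": 0.049, "z": -0.005, "ax": 0.0, "ay": 0.001, "az": -0.0}, {"x": -0.004, "y": 0.049, "z": -0.005, "ax": 0.0, "ay": 0.001, "az": -0.0}, {"x": -0.004, "y": 0.049, "z": -0.005, "ax": 0.0, "ay": 0.001, "az": -0.0}]
```

View pics/g1.png

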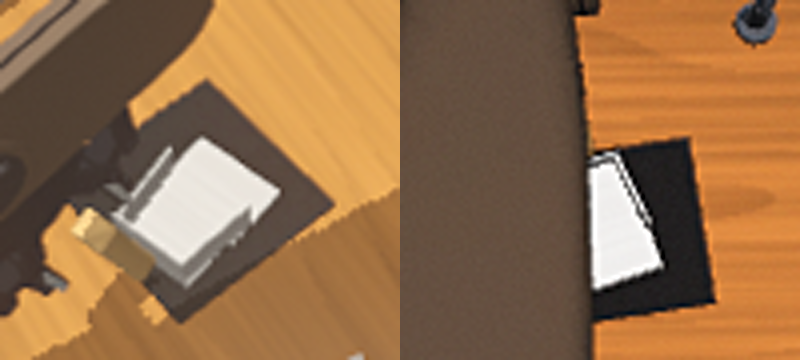

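Emit:
{"op": "jog_arm", "data": {
  "deltas": [
    {"x": -0.012, "y": 0.03, "z": -0.014, "ax": 0, "ay": 0, "az": 0},
    {"x": -0.004, "y": 0.05, "z": -0.005, "ax": 0, "ay": 0, "az": 0},
    {"x": 0, "y": 0.05, "z": 0, "ax": 0, "ay": 0, "az": 0},
    {"x": 0, "y": 0.05, "z": 0, "ax": 0, "ay": 0, "az": 0},
    {"x": 0, "y": 0.0, "z": 0, "ax": 0, "ay": 0, "az": 0}
  ]
}}

```text
time_s: 6.95
position: [0.588, 0.0381, 0.0654]
ee_rot: [[0.896, -0.315, -0.313], [0.293, -0.111, 0.95], [-0.334, -0.943, -0.007]]
contact_force: [-0.6, -0.2, -0.6]
opening: 0.578
```

Run:
```python
from plan import *
stat()
S=scoopR(198,0); p,T=tcp_for(S,[.518,.022,.004]); print(p)
rows(p,T,vmax=.015)
```

```text
t 6.95 q [ -3.   26.6  97.3  -7.6  74.4 -18. ] p [0.588  0.0381 0.0654] F [-0.6 -0.2 -0.6] op 0.578
[0.58457549 0.04363169 0.05754584]
N 1 L 0.01 rot 0.7
[{"x": 0.004, "y": 0.026, "z": 0.021, "ax": 0.003, "ay": 0.0, "az": 0.003}]
```

Emit:
{"op": "jog_arm", "data": {
  "deltas": [
    {"x": 0.002, "y": 0.022, "z": 0.016, "ax": 0.002, "ay": 0, "az": 0.003},
    {"x": 0, "y": 0, "z": 0, "ax": 0, "ay": 0, "az": 0},
    {"x": 0, "y": 0.0, "z": 0, "ax": 0, "ay": 0, "az": 0}
  ]
}}

```text
time_s: 7.2
position: [0.5854, 0.0403, 0.0603]
ee_rot: [[0.895, -0.324, -0.308], [0.289, -0.107, 0.951], [-0.341, -0.94, -0.002]]
contact_force: [-0.2, -0.6, -0.2]
opening: 0.583
```

Run:
```python
from plan import *
stat()
S=scoopR(198,0); p,T=tcp_for(S,[.518,.022,.004])
rows(p,T,vmax=.015)
```

```text
t 7.2 q [ -2.9  27.   97.4  -7.4  74.4 -17.7] p [0.5854 0.0403 0.0603] F [-0.2 -0.6 -0.2] op 0.583
N 1 L 0.004 rot 0.2
[{"x": 0.004, "y": 0.008, "z": 0.012, "ax": 0.001, "ay": -0.001, "az": 0.0}]
```

Emit:
{"op": "jog_arm", "data": {
  "deltas": [
    {"x": 0.003, "y": 0.007, "z": 0.01, "ax": 0, "ay": 0, "az": 0},
    {"x": 0, "y": 0, "z": 0, "ax": 0, "ay": 0, "az": 0},
    {"x": 0, "y": 0.0, "z": 0, "ax": 0, "ay": 0, "az": 0},
    {"x": 0, "y": 0.0, "z": 0, "ax": 0, "ay": 0, "az": 0},
    {"x": 0, "y": 0.0, "z": 0, "ax": 0, "ay": 0, "az": 0},
    {"x": 0, "y": 0.0, "z": 0, "ax": 0, "ay": 0, "az": 0}
  ],
  "fingers": 0
}}

```text
time_s: 7.7
position: [0.5868, 0.0437, 0.0603]
ee_rot: [[0.896, -0.319, -0.309], [0.29, -0.108, 0.951], [-0.337, -0.942, -0.004]]
contact_force: [0.1, -0.7, 0.2]
opening: 0.206
```

Run:
```python
from plan import *
import cv2
s=stat(); print(np.round(s["ee_rot"],3))
s=robot.grab_frame("scene")
def crop(p,x0,x1,y0,y1,k): return cv2.resize(p["frame"][y0:y1,x0:x1],None,fx=k,fy=k,interpolation=cv2.INTER_CUBIC)
cv2.imwrite("pics/g2.png",crop(s,190,290,160,250,6))
```

```text
t 7.7 q [ -2.6  27.   97.3  -7.3  74.2 -17.4] p [0.5868 0.0437 0.0603] F [ 0.1 -0.7  0.2] op 0.206
[[ 0.896 -0.319 -0.309]
 [ 0.29  -0.108  0.951]
 [-0.337 -0.942 -0.004]]
```

View pics/g2.png

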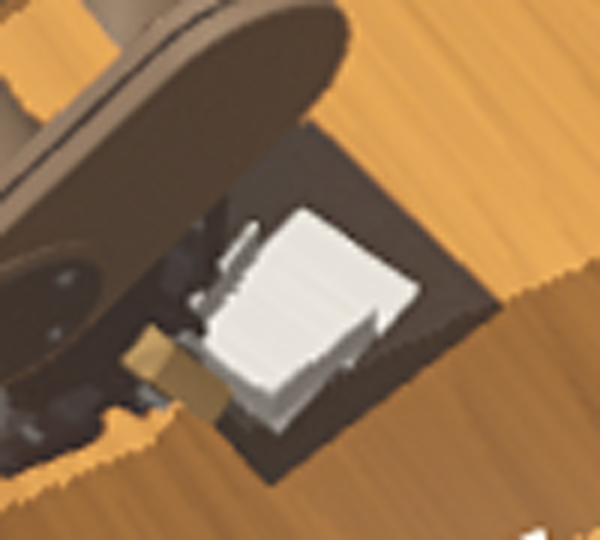

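```bash
cat >> plan.py <<'E'
# grasp record: tool pose when scoop lay on mat at (.518,.022,.004) yaw 198
GP=np.array([.5868,.0437,.0603]); GR=Ro.from_euler('z',198-198,degrees=True).as_matrix()@toolR(scoopR(198,0))
S0=scoopR(198,0); O0=np.array([.518,.022,.004])
REL_R=GR.T@S0; REL_P=GR.T@(O0-GP)
def tcp_of(origin,S):
    R=S@REL_R.T; return np.array(origin)-R@REL_P, R
def scoop_now():
    s=robot.sense(); U,_,V=np.linalg.svd(s["ee_rot"]); R=U@V; S=R@REL_R; return s["position"]+R@REL_P, S
TC=np.array([.5455,.2838,0]); TY=-1.3
def tray(x,y,z): return TC+scoopR(TY,0)@np.array([x,y,z])/1000
def tray_inv(p): return scoopR(TY,0).T@(np.array(p)-TC)*1000
def sstat():
    s=robot.sense();o,S=scoop_now(); lip=o+S@[.045,0,0]; pitch=math.degrees(math.asin(-S[2,0])); yaw=math.degrees(math.atan2(S[1,0],S[0,0])); roll=math.degrees(math.asin(S[2,1]))
    print("t",round(s["time_s"],2),"origin",np.round(o,4),"trayorg",np.round(tray_inv(o),1),"traylip",np.round(tray_inv(lip),1),"yaw/pitch/roll",round(yaw,1),round(pitch,1),round(roll,1),"F",np.round(s["contact_force"],1),"op",round(s["opening"],3),"q",np.round(s["q"],0))
E
python3 - <<'E'
from plan import *
sstat()
import io,contextlib
with contextlib.redirect_stdout(io.StringIO()):
    from fit import *
a=C1([(91,210),(124,214),(161,212),(87,248),(121,253),(160,249)]); b=C4([(270,336),(313,306),(349,351),(303,382),(377,401),(326,431)])
for u in a: print("top",np.round(tray_inv(onz(t,*u,.015)),0))
for u in b: print("sc",np.round(tray_inv(onz(s,*u,.015)),0))
p,R=tcp_of(O0+[0,0,.13],S0); print("up"); rows(p,R,vmax=.037)
p2,R2=tcp_of(tray(0,-30,130),scoopR(88.7,0)); print(p2); rows(p2,R2,start=(p,R))
E
```

```text
t 7.75 origin [0.5184 0.0219 0.0036] trayorg [ -21.2 -262.5    3.6] traylip [ -63.7 -277.4    3.3] yaw/pitch/roll -162.0 0.3 0.2 F [ 0.4 -0.7 -0.8] op 0.206 q [ -3.  27.  97.  -7.  74. -17.]
top [17. 93. 15.]
top [14. 68. 15.]
top [16. 40. 15.]
top [-12.  95.  15.]
top [-16.  69.  15.]
top [-13.  40.  15.]
sc [14. 41. 15.]
sc [-14.  40.  15.]
sc [-17.  69.  15.]
sc [13. 68. 15.]
sc [-14.  96.  15.]
sc [17. 94. 15.]
up
N 4 L 0.13 rot 0.4
[{"x": -0.036, "y": -0.102, "z": -0.0, "ax": 0.0, "ay": -0.0, "az": 0.0}, {"x": -0.037, "y": -0.102, "z": -0.0, "ax": 0.0, "ay": -0.0, "az": 0.0}, {"x": -0.037, "y": -0.102, "z": -0.0, "ax": 0.0, "ay": -0.0, "az": 0.0}, {"x": -0.037, "y": -0.102, "z": -0.0, "ax": 0.0, "ay": -0.0, "az": 0.0}]
[0.54256047 0.18170205 0.1863    ]
N 17 L 0.145 rot 109.3
[{"x": 0.0, "y": 0.001, "z": 0.028, "ax": 0.012, "ay": 0.034, "az": -0.0}, {"x": -0.003, "y": 0.002, "z": 0.028, "ax": 0.012, "ay": 0.034, "az": 0.0}, {"x": -0.006, "y": 0.003, "z": 0.028, "ax": 0.012, "ay": 0.034, "az": 0.0}, {"x": -0.008, "y": 0.004, "z": 0.027, "ax": 0.012, "ay": 0.034, "az": -0.0}, {"x"
[... 284 characters left out ...]
.034, "az": 0.0}, {"x": -0.021, "y": 0.008, "z": 0.018, "ax": 0.012, "ay": 0.034, "az": 0.0}, {"x": -0.022, "y": 0.009, "z": 0.015, "ax": 0.012, "ay": 0.034, "az": 0.0}]
[{"x": -0.024, "y": 0.009, "z": 0.012, "ax": 0.012, "ay": 0.034, "az": -0.0}, {"x": -0.025, "y": 0.01, "z": 0.009, "ax": 0.012, "ay": 0.034, "az": 0.0}, {"x": -0.026, "y": 0.01, "z": 0.006, "ax": 0.012, "ay": 0.034, "az": -0.0}, {"x": -0.026, "y": 0.01, "z": 0.003, "ax": 0.012, "ay": 0.034, "az": -0.0}, {"x": -0.026, "y": 0.01, "z": 0.0, "ax": 0.012, "ay": 0.034, "az": 0.0}, {"x": -0.026, "y": 0.01, "z": -0.003, "ax": 0.012, "ay": 0.034, "az": 0.0}, {"x": -0.026, "y": 0.01, "z": -0.006, "ax": 0.012, "ay": 0.034, "az": -0.0}]
```

Emit:
{"op": "jog_arm", "data": {
  "deltas": [
    {"x": -0.036, "y": -0.1, "z": 0, "ax": 0, "ay": 0, "az": 0},
    {"x": -0.037, "y": -0.1, "z": 0, "ax": 0, "ay": 0, "az": 0},
    {"x": -0.037, "y": -0.1, "z": 0, "ax": 0, "ay": 0, "az": 0},
    {"x": -0.037, "y": -0.1, "z": 0, "ax": 0, "ay": 0, "az": 0}
  ]
}}

```text
time_s: 8.08
position: [0.5793, 0.0444, 0.1799]
ee_rot: [[0.889, -0.34, -0.308], [0.29, -0.105, 0.951], [-0.355, -0.935, 0.005]]
contact_force: [1.3, 0.2, -1.7]
opening: 0.201
```

Run:
```python
from plan import *
import cv2
sstat()
s=robot.grab_frame("scene"); cv2.imwrite("pics/l1.png",s["frame"])
p2,R2=tcp_of(tray(0,-30,130),scoopR(88.7,0)); rows(p2,R2)
```

```text
t 8.08 origin [0.5096 0.0228 0.1246] trayorg [ -29.9 -261.8  124.6] traylip [ -72.4 -276.6  125.3] yaw/pitch/roll -162.0 -0.8 -0.3 F [ 1.3  0.2 -1.7] op 0.201 q [ -3.  19.  95.  -7.  86. -19.]
N 17 L 0.143 rot 109.3
[{"x": 0.001, "y": 0.0, "z": 0.028, "ax": 0.012, "ay": 0.034, "az": -0.0}, {"x": -0.002, "y": 0.001, "z": 0.028, "ax": 0.012, "ay": 0.034, "az": -0.0}, {"x": -0.005, "y": 0.002, "z": 0.028, "ax": 0.012, "ay": 0.034, "az": -0.0}, {"x": -0.008, "y": 0.003, "z": 0.027, "ax": 0.012, "ay": 0.034, "az": -0.0}, {"x": -0.011, "y": 0.004, "z": 0.026, "ax": 0.012, "ay": 0.034, "az": -0.0}, {"x": -0.013, "y": 0.005, "z": 0.024, "ax": 0.012, "ay": 0.034, "az": -0.0}, {"x": -0.016, "y": 0.006, "z": 0.022, "ax": 0.012, "ay": 0.034, "az": -0.0}, {"x": -0.018, "y": 0.007, "z": 0.02, "ax": 0.012, "ay": 0.034, "az": -0.0}, {"x": -0.02, "y": 0.008, "z": 0.018, "ax": 0.012, "ay": 0.034, "az": -0.0}, {"x": -0.022, "y": 0.008, "z": 0.016, "ax": 0.012, "ay": 0.034, "az": -0.0}]
[{"x": -0.023, "y": 0.009, "z": 0.013, "ax": 0.012, "ay": 0.034, "az": -0.0}, {"x": -0.025, "y": 0.009, "z": 0.01, "ax": 0.012, "ay": 0.034, "az": -0.0}, {"x": -0.025, "y": 0.01, "z": 0.007, "ax": 0.012, "ay": 0.034, "az": -0.0}, {"x": -0.026, "y": 0.01, "z": 0.004, "ax": 0.012, "ay": 0.034, "az": -0.0}, {"x": -0.026, "y": 0.01, "z": 0.001, "ax": 0.012, "ay": 0.034, "az": -0.0}, {"x": -0.026, "y": 0.01, "z": -0.002, "ax": 0.012, "ay": 0.034, "az": -0.0}, {"x": -0.026, "y": 0.01, "z": -0.005, "ax": 0.012, "ay": 0.034, "az": -0.0}]
```

View pics/l1.png

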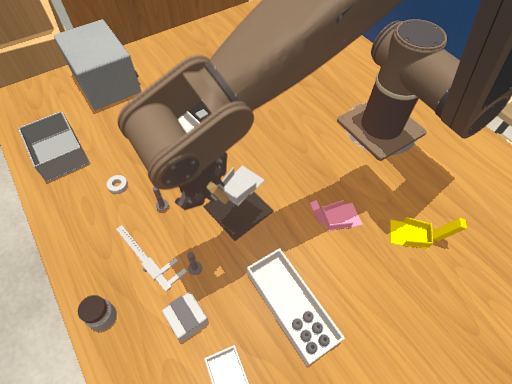

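The scoop hangs in the gripper at about (238,188), level, above the mat; nothing else has been moved. Next I turn it to the tray.

Emit:
{"op": "jog_arm", "data": {
  "deltas": [
    {"x": 0, "y": 0, "z": 0.028, "ax": 0.012, "ay": 0.034, "az": 0},
    {"x": -0.002, "y": 0, "z": 0.028, "ax": 0.012, "ay": 0.034, "az": 0},
    {"x": -0.005, "y": 0.002, "z": 0.028, "ax": 0.012, "ay": 0.034, "az": 0},
    {"x": -0.008, "y": 0.003, "z": 0.027, "ax": 0.012, "ay": 0.034, "az": 0},
    {"x": -0.01, "y": 0.004, "z": 0.026, "ax": 0.012, "ay": 0.034, "az": 0},
    {"x": -0.013, "y": 0.005, "z": 0.024, "ax": 0.012, "ay": 0.034, "az": 0},
    {"x": -0.016, "y": 0.006, "z": 0.022, "ax": 0.012, "ay": 0.034, "az": 0},
    {"x": -0.018, "y": 0.007, "z": 0.02, "ax": 0.012, "ay": 0.034, "az": 0},
    {"x": -0.02, "y": 0.008, "z": 0.018, "ax": 0.012, "ay": 0.034, "az": 0},
    {"x": -0.022, "y": 0.008, "z": 0.016, "ax": 0.012, "ay": 0.034, "az": 0}
  ]
}}

```text
time_s: 8.97
position: [0.5648, 0.1281, 0.1875]
ee_rot: [[0.605, -0.214, 0.767], [-0.726, 0.248, 0.641], [-0.327, -0.945, -0.005]]
contact_force: [-0.8, 0.2, -1.9]
opening: 0.205
```

Run:
```python
from plan import *
sstat()
p2,R2=tcp_of(tray(0,-30,100),scoopR(88.7,0)); rows(p2,R2)
```

```text
t 8.97 origin [0.5194 0.183  0.13  ] trayorg [ -23.8 -101.4  130. ] traylip [-53.5 -67.5 129.3] yaw/pitch/roll 129.9 0.9 0.3 F [-0.8  0.2 -1.9] op 0.205 q [ -3.  13. 101.  14.  80.  43.]
N 7 L 0.066 rot 41.2
[{"x": -0.02, "y": 0.023, "z": 0.008, "ax": 0.011, "ay": 0.031, "az": 0.001}, {"x": -0.021, "y": 0.023, "z": 0.006, "ax": 0.011, "ay": 0.031, "az": 0.001}, {"x": -0.021, "y": 0.023, "z": 0.003, "ax": 0.011, "ay": 0.031, "az": 0.001}, {"x": -0.021, "y": 0.023, "z": -0.0, "ax": 0.011, "ay": 0.031, "az": 0.001}, {"x": -0.021, "y": 0.023, "z": -0.003, "ax": 0.011, "ay": 0.031, "az": 0.001}, {"x": -0.02, "y": 0.023, "z": -0.006, "ax": 0.011, "ay": 0.031, "az": 0.001}, {"x": -0.02, "y": 0.023, "z": -0.009, "ax": 0.011, "ay": 0.031, "az": 0.001}]
```

Emit:
{"op": "jog_arm", "data": {
  "deltas": [
    {"x": -0.02, "y": 0.023, "z": 0.008, "ax": 0.011, "ay": 0.031, "az": 0.001},
    {"x": -0.02, "y": 0.023, "z": 0.006, "ax": 0.011, "ay": 0.031, "az": 0.001},
    {"x": -0.02, "y": 0.023, "z": 0.003, "ax": 0.011, "ay": 0.031, "az": 0.001},
    {"x": -0.02, "y": 0.023, "z": 0, "ax": 0.011, "ay": 0.031, "az": 0.001},
    {"x": -0.02, "y": 0.023, "z": -0.003, "ax": 0.011, "ay": 0.031, "az": 0.001},
    {"x": -0.02, "y": 0.023, "z": -0.006, "ax": 0.011, "ay": 0.031, "az": 0.001},
    {"x": -0.02, "y": 0.023, "z": -0.009, "ax": 0.011, "ay": 0.031, "az": 0.001},
    {"x": 0, "y": 0, "z": 0, "ax": 0, "ay": 0, "az": 0}
  ]
}}

```text
time_s: 9.63
position: [0.5395, 0.1819, 0.1485]
ee_rot: [[-0.068, 0.01, 0.998], [-0.938, 0.34, -0.067], [-0.339, -0.941, -0.013]]
contact_force: [-0.9, 0.7, -2.7]
opening: 0.201
```

Run:
```python
from plan import *
sstat()
p2,R2=tcp_of(tray(0,-31,50),scoopR(88.7,5)); rows(p2,R2,vmax=.015)
```

```text
t 9.63 origin [0.5442 0.2537 0.092 ] trayorg [ -0.6 -30.1  92. ] traylip [ 1.4 14.9 91.9] yaw/pitch/roll 86.1 0.2 0.8 F [-0.9  0.7 -2.7] op 0.201 q [ -0.   6. 113.  23.  62.  83.]
N 3 L 0.036 rot 5.5
[{"x": 0.009, "y": 0.039, "z": 0.004, "ax": -0.0, "ay": -0.005, "az": -0.009}, {"x": 0.008, "y": 0.04, "z": 0.004, "ax": -0.0, "ay": -0.005, "az": -0.009}, {"x": 0.007, "y": 0.04, "z": 0.004, "ax": -0.0, "ay": -0.005, "az": -0.009}]
```

Emit:
{"op": "jog_arm", "data": {
  "deltas": [
    {"x": 0.009, "y": 0.04, "z": 0.004, "ax": -0.002, "ay": -0.006, "az": -0.01},
    {"x": 0.008, "y": 0.04, "z": 0.004, "ax": -0.002, "ay": -0.005, "az": -0.01},
    {"x": 0.007, "y": 0.04, "z": 0.004, "ax": -0.001, "ay": -0.005, "az": -0.01},
    {"x": 0, "y": 0, "z": 0, "ax": 0, "ay": 0, "az": 0},
    {"x": 0, "y": 0, "z": 0, "ax": 0, "ay": 0, "az": 0}
  ]
}}

```text
time_s: 10.05
position: [0.5427, 0.1844, 0.1103]
ee_rot: [[-0.002, -0.013, 1.0], [-0.97, 0.243, 0.001], [-0.243, -0.97, -0.013]]
contact_force: [0.8, 0.5, -1.8]
opening: 0.204
```

Run:
```python
from plan import *
import cv2
sstat()
s=robot.grab_frame("scene"); t=robot.grab_frame("top")
def crop(p,x0,x1,y0,y1,k): return cv2.resize(p["frame"][y0:y1,x0:x1],None,fx=k,fy=k,interpolation=cv2.INTER_CUBIC)
from h import proj
# overlay predicted scoop corners
for p in (s,t):
    o,S=scoop_now()
    for c in ([45,33,0],[45,-33,0],[-85,0,94.9]):
        u=proj(p,o+S@(np.array(c)/1000))[0]; print(np.round(u,1)); 
cv2.imwrite("pics/s1.png",np.hstack([crop(s,230,350,240,370,3.3),crop(t,130,250,140,270,3.3)]))
p2,R2=tcp_of(tray(0,-31,10),scoopR(88.7,5)); rows(p2,R2,vmax=.015)
```

```text
t 10.05 origin [0.5424 0.2504 0.0468] trayorg [ -2.4 -33.5  46.8] traylip [-3.5 11.2 42.2] yaw/pitch/roll 90.1 5.9 0.8 F [ 0.8  0.5 -1.8] op 0.204 q [  2.  10. 112.  17.  59.  84.]
[309.5 294.8]
[284.3 312.3]
[266.2 237.7]
[177.3 198.5]
[177.6 176.4]
[213.8 179.5]
N 3 L 0.038 rot 1.8
[{"x": 0.009, "y": 0.042, "z": 0.001, "ax": 0.002, "ay": 0.002, "az": 0.002}, {"x": 0.009, "y": 0.042, "z": 0.0, "ax": 0.002, "ay": 0.002, "az": 0.002}, {"x": 0.009, "y": 0.042, "z": 0.0, "ax": 0.002, "ay": 0.002, "az": 0.002}]
```

View pics/s1.png

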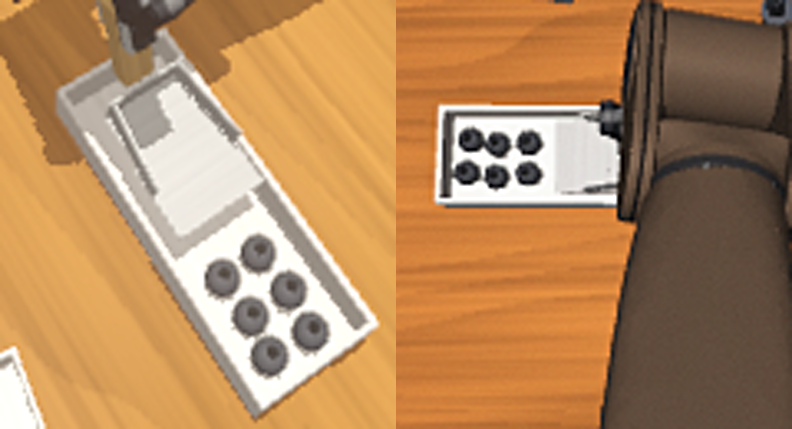

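Emit:
{"op": "jog_arm", "data": {
  "deltas": [
    {"x": 0.007, "y": 0.042, "z": 0.004, "ax": 0.002, "ay": 0.002, "az": 0.002},
    {"x": 0.007, "y": 0.042, "z": 0.003, "ax": 0.002, "ay": 0.002, "az": 0.002},
    {"x": 0.006, "y": 0.025, "z": 0, "ax": 0.002, "ay": 0.002, "az": 0.002},
    {"x": 0, "y": 0, "z": 0, "ax": 0, "ay": 0, "az": 0},
    {"x": 0, "y": 0, "z": 0, "ax": 0, "ay": 0, "az": 0}
  ]
}}

```text
time_s: 10.57
position: [0.5479, 0.185, 0.0809]
ee_rot: [[-0.022, 0.014, 1.0], [-0.964, 0.264, -0.025], [-0.264, -0.964, 0.008]]
contact_force: [-0.3, -0.1, -1.0]
opening: 0.204
```

Run:
```python
from plan import *
sstat()
p2,R2=tcp_of(tray(0,-31,8),scoopR(88.7,5)); rows(p2,R2,vmax=.015)
```

```text
t 10.57 origin [0.5507 0.2523 0.019 ] trayorg [  5.9 -31.4  19. ] traylip [ 6.  13.5 15.3] yaw/pitch/roll 88.6 4.7 -0.5 F [-0.3 -0.1 -1. ] op 0.204 q [  2.  12. 113.  19.  54.  82.]
N 1 L 0.012 rot 0.6
[{"x": 0.007, "y": 0.034, "z": -0.018, "ax": -0.003, "ay": 0.0, "az": -0.002}]
```

Emit:
{"op": "jog_arm", "data": {
  "deltas": [
    {"x": 0, "y": 0, "z": -0.018, "ax": -0.002, "ay": 0, "az": 0},
    {"x": 0, "y": 0, "z": 0, "ax": 0, "ay": 0, "az": 0},
    {"x": 0, "y": 0, "z": 0, "ax": 0, "ay": 0, "az": 0}
  ]
}}

```text
time_s: 10.82
position: [0.5432, 0.1848, 0.0829]
ee_rot: [[-0.021, 0.01, 1.0], [-0.964, 0.264, -0.023], [-0.264, -0.964, 0.004]]
contact_force: [-0.9, -0.5, -2.0]
opening: 0.207
```

Run:
```python
from plan import *
sstat()
p2,R2=tcp_of(tray(0,-31,8),scoopR(88.7,5)); rows(p2,R2,vmax=.015)
```

```text
t 10.82 origin [0.5456 0.252  0.0209] trayorg [  0.8 -31.7  20.9] traylip [ 0.8 13.1 17.2] yaw/pitch/roll 88.7 4.7 -0.2 F [-0.9 -0.5 -2. ] op 0.207 q [  2.  12. 114.  19.  55.  82.]
N 1 L 0.013 rot 0.4
[{"x": 0.007, "y": 0.041, "z": -0.002, "ax": -0.001, "ay": 0.0, "az": -0.002}]
```

Emit:
{"op": "jog_arm", "data": {
  "deltas": [
    {"x": 0.007, "y": 0.037, "z": -0.002, "ax": 0, "ay": 0, "az": -0.002},
    {"x": 0, "y": 0, "z": 0, "ax": 0, "ay": 0, "az": 0},
    {"x": 0, "y": 0, "z": 0, "ax": 0, "ay": 0, "az": 0}
  ]
}}

```text
time_s: 11.07
position: [0.5437, 0.1859, 0.0723]
ee_rot: [[-0.02, 0.013, 1.0], [-0.966, 0.258, -0.023], [-0.258, -0.966, 0.008]]
contact_force: [0.7, -0.8, -1.7]
opening: 0.204
```

Run:
```python
from plan import *
sstat()
p2,R2=tcp_of(tray(0,-31,8),scoopR(88.7,5)); rows(p2,R2,vmax=.015)
```

```text
t 11.07 origin [0.5464 0.2527 0.0099] trayorg [  1.6 -31.    9.9] traylip [ 1.6 13.8  5.9] yaw/pitch/roll 88.6 5.0 -0.4 F [ 0.7 -0.8 -1.7] op 0.204 q [  2.  13. 114.  19.  53.  82.]
N 1 L 0.002 rot 0.5
[{"x": 0.002, "y": 0.006, "z": -0.004, "ax": -0.002, "ay": 0.001, "az": 0.0}]
```

Emit:
{"op": "jog_arm", "data": {
  "deltas": [
    {"x": 0.002, "y": 0.006, "z": -0.004, "ax": -0.001, "ay": 0, "az": 0},
    {"x": -0.02, "y": 0.007, "z": 0, "ax": 0, "ay": 0, "az": 0},
    {"x": -0.02, "y": 0.006, "z": 0, "ax": 0, "ay": 0, "az": 0},
    {"x": -0.02, "y": 0.006, "z": 0, "ax": 0, "ay": 0, "az": 0},
    {"x": -0.02, "y": 0.006, "z": 0, "ax": 0, "ay": 0, "az": 0}
  ]
}}

```text
time_s: 11.48
position: [0.5439, 0.2123, 0.0697]
ee_rot: [[-0.022, 0.011, 1.0], [-0.966, 0.258, -0.024], [-0.258, -0.966, 0.005]]
contact_force: [0.5, -2.0, -0.7]
opening: 0.202
```

Run:
```python
from plan import *
sstat()
p2,R2=tcp_of(tray(0,-5,8),scoopR(88.7,5)); rows(p2,R2,vmax=.015)
```

```text
t 11.48 origin [0.5465 0.2792 0.0073] trayorg [ 1.1 -4.6  7.3] traylip [ 1.2 40.2  3.4] yaw/pitch/roll 88.6 5.0 -0.3 F [ 0.5 -2.  -0.7] op 0.202 q [  5.  14. 113.  19.  53.  85.]
N 1 L 0.001 rot 0.3
[{"x": 0.001, "y": -0.003, "z": -0.002, "ax": -0.002, "ay": 0.0, "az": 0.0}]
```

Emit:
{"op": "jog_arm", "data": {
  "deltas": [
    {"x": -0.02, "y": 0.005, "z": 0, "ax": 0, "ay": 0, "az": 0},
    {"x": -0.02, "y": 0.005, "z": 0, "ax": 0, "ay": 0, "az": 0},
    {"x": -0.02, "y": 0.005, "z": 0, "ax": 0, "ay": 0, "az": 0}
  ]
}}

```text
time_s: 11.73
position: [0.5442, 0.2333, 0.0699]
ee_rot: [[-0.02, 0.011, 1.0], [-0.966, 0.257, -0.022], [-0.258, -0.966, 0.005]]
contact_force: [0.1, -0.9, -0.9]
opening: 0.202
```

```bash
cat > look.py <<'E'
import sys,cv2
from plan import *
sstat()
s=robot.grab_frame("scene"); t=robot.grab_frame("top")
def crop(p,x0,x1,y0,y1,k): return cv2.resize(p["frame"][y0:y1,x0:x1],None,fx=k,fy=k,interpolation=cv2.INTER_CUBIC)
cv2.imwrite(sys.argv[1],np.hstack([crop(s,230,350,240,370,3.3),crop(t,130,250,140,270,3.3)]))
E
python3 look.py pics/s2.png
```

```text
t 11.73 origin [0.5466 0.3001 0.0074] trayorg [ 0.8 16.3  7.4] traylip [ 0.8 61.2  3.4] yaw/pitch/roll 88.7 5.1 -0.3 F [ 0.1 -0.9 -0.9] op 0.202 q [  7.  15. 112.  19.  52.  87.]
```

View pics/s2.png

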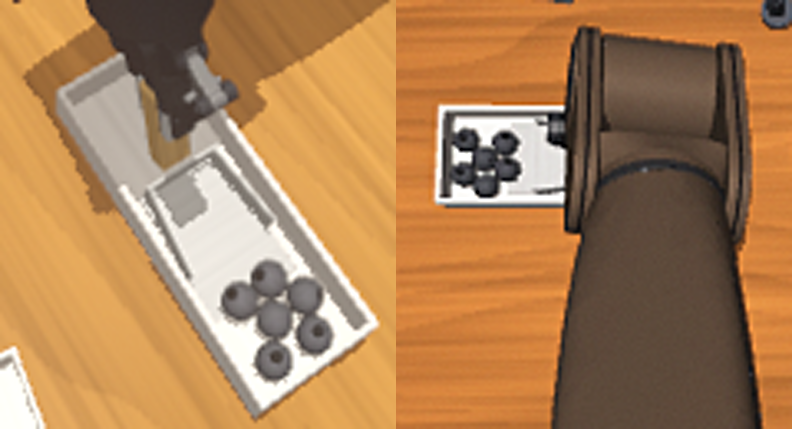

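Emit:
{"op": "jog_arm", "data": {
  "deltas": [
    {"x": -0.02, "y": 0.005, "z": 0, "ax": 0, "ay": 0, "az": 0},
    {"x": -0.02, "y": 0.005, "z": 0, "ax": 0, "ay": 0, "az": 0},
    {"x": -0.02, "y": 0.005, "z": 0, "ax": 0, "ay": 0, "az": 0}
  ]
}}

```text
time_s: 12.08
position: [0.5445, 0.2526, 0.0699]
ee_rot: [[-0.02, 0.011, 1.0], [-0.966, 0.257, -0.022], [-0.257, -0.966, 0.005]]
contact_force: [-0.0, -2.3, -0.9]
opening: 0.205
```

```bash
python3 look.py pics/s3.png
```

```text
t 12.08 origin [0.5469 0.3194 0.0074] trayorg [ 0.6 35.6  7.4] traylip [ 0.6 80.4  3.4] yaw/pitch/roll 88.7 5.1 -0.3 F [-0.  -2.3 -0.9] op 0.205 q [  9.  15. 111.  19.  52.  89.]
```

View pics/s3.png

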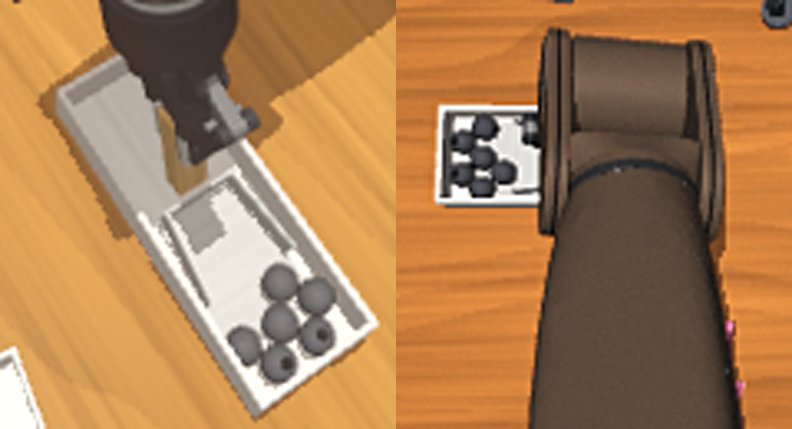

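Emit:
{"op": "jog_arm", "data": {
  "deltas": [
    {"x": -0.02, "y": 0.005, "z": 0, "ax": 0, "ay": 0, "az": 0},
    {"x": -0.02, "y": 0.005, "z": 0, "ax": 0, "ay": 0, "az": 0},
    {"x": -0.018, "y": 0.005, "z": 0, "ax": 0, "ay": 0, "az": 0}
  ]
}}

```text
time_s: 12.43
position: [0.5449, 0.2711, 0.07]
ee_rot: [[-0.02, 0.01, 1.0], [-0.967, 0.256, -0.022], [-0.256, -0.967, 0.005]]
contact_force: [-0.3, -5.3, 2.3]
opening: 0.202
```

```bash
python3 look.py pics/s4.png
```

```text
t 12.43 origin [0.5473 0.3378 0.0074] trayorg [ 0.6 54.   7.4] traylip [ 0.6 98.9  3.3] yaw/pitch/roll 88.7 5.2 -0.3 F [-0.3 -5.3  2.3] op 0.202 q [ 11.  16. 110.  18.  52.  91.]
```

View pics/s4.png

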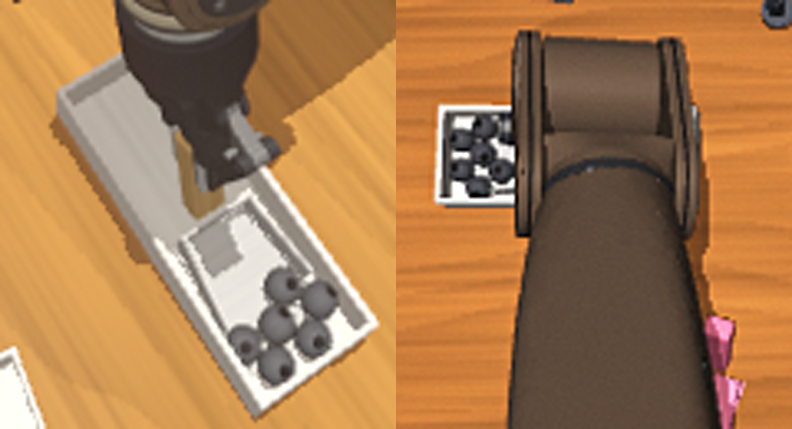

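Emit:
{"op": "jog_arm", "data": {
  "deltas": [
    {"x": -0.015, "y": 0.005, "z": 0, "ax": 0, "ay": 0, "az": 0},
    {"x": -0.012, "y": 0.004, "z": 0, "ax": 0, "ay": 0, "az": 0}
  ]
}}

```text
time_s: 12.7
position: [0.5469, 0.2762, 0.0709]
ee_rot: [[-0.015, 0.012, 1.0], [-0.969, 0.248, -0.017], [-0.248, -0.969, 0.008]]
contact_force: [-2.1, -19.2, 9.0]
opening: 0.204
```

```bash
python3 look.py pics/s5.png
python3 - <<'E'
from plan import *
o,S=scoop_now(); ti=tray_inv(o)
def lipup(th,back):  # rotate; keep rear-bottom edge at z~6, tray y of rear as given
    S2=scoopR(88.7,-th); rear=tray(0,back,6); return tcp_of(rear-S2@[-.045,0,0],S2)
ry=tray_inv(o+S@[-.045,0,0])[1]; print("rear",ry)
p,R=lipup(12,ry-3); rows(p,R,vmax=.012,wmax=4)
E
```

```text
t 12.7 origin [0.5491 0.3424 0.0077] trayorg [ 2.3 58.7  7.7] traylip [  2.1 103.5   3.3] yaw/pitch/roll 89.0 5.7 -0.5 F [ -2.1 -19.2   9. ] op 0.204 q [ 12.  16. 110.  18.  52.  92.]
rear 13.908292708590912
N 5 L 0.025 rot 17.6
[{"x": 0.015, "y": 0.007, "z": -0.001, "ax": -0.0, "ay": 0.001, "az": 0.02}, {"x": 0.016, "y": 0.006, "z": -0.001, "ax": -0.0, "ay": 0.001, "az": 0.02}, {"x": 0.016, "y": 0.005, "z": -0.001, "ax": -0.0, "ay": 0.001, "az": 0.02}, {"x": 0.016, "y": 0.004, "z": -0.001, "ax": -0.0, "ay": 0.001, "az": 0.02}, {"x": 0.016, "y": 0.003, "z": -0.001, "ax": -0.0, "ay": 0.001, "az": 0.02}]
```

View pics/s5.png

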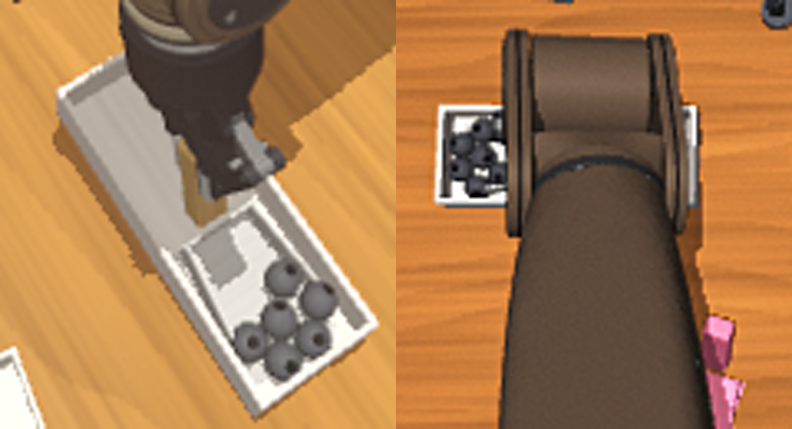

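Emit:
{"op": "jog_arm", "data": {
  "deltas": [
    {"x": 0.015, "y": 0.004, "z": -0.002, "ax": 0, "ay": 0.001, "az": 0.02},
    {"x": 0.016, "y": 0.004, "z": -0.002, "ax": 0, "ay": 0.001, "az": 0.02},
    {"x": 0.016, "y": 0.003, "z": -0.001, "ax": 0, "ay": 0, "az": 0.02},
    {"x": 0.016, "y": 0.003, "z": -0.001, "ax": 0, "ay": 0, "az": 0.02},
    {"x": 0.016, "y": 0.002, "z": -0.001, "ax": 0, "ay": 0, "az": 0.02}
  ]
}}

```text
time_s: 13.22
position: [0.5441, 0.256, 0.0569]
ee_rot: [[-0.007, 0.019, 1.0], [-0.841, 0.541, -0.016], [-0.541, -0.841, 0.012]]
contact_force: [0.4, 0.3, -4.8]
opening: 0.205
```

```bash
python3 look.py pics/s6.png
python3 - <<'E'
from plan import *
o,S=scoop_now(); print("rear",tray_inv(o+S@[-.045,0,0]))
E
```

```text
t 13.22 origin [0.5465 0.3388 0.0179] trayorg [-0.2 55.  17.9] traylip [-0.7 98.9 27.8] yaw/pitch/roll 89.2 -12.7 -0.7 F [ 0.4  0.3 -4.8] op 0.205 q [  2.  17. 115.  42.  54.  66.]
rear [-1.3529877   9.26894964  5.56068522]
```

View pics/s6.png

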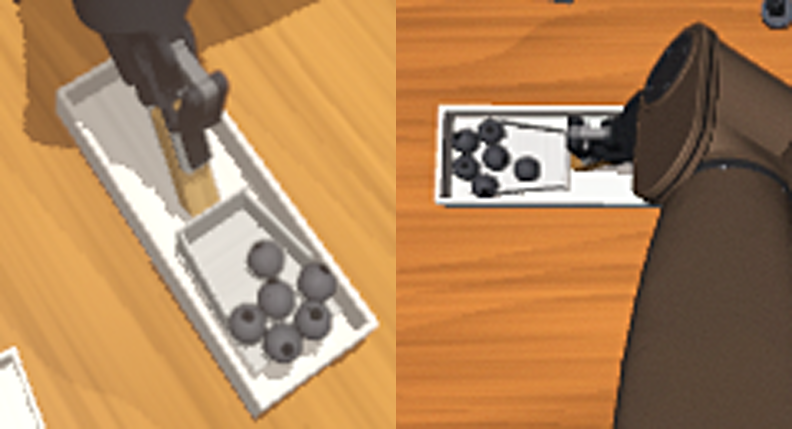

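Run:
```python
from plan import *
S2=scoopR(88.7,-26); rear=tray(0,5,12); p,R=tcp_of(rear-S2@[-.045,0,0],S2); rows(p,R,vmax=.012,wmax=3)
```

```text
N 5 L 0.015 rot 13.5
[{"x": 0.01, "y": -0.003, "z": 0.001, "ax": -0.0, "ay": 0.0, "az": 0.015}, {"x": 0.009, "y": -0.003, "z": 0.001, "ax": -0.0, "ay": 0.0, "az": 0.015}, {"x": 0.009, "y": -0.004, "z": 0.001, "ax": -0.0, "ay": 0.0, "az": 0.015}, {"x": 0.009, "y": -0.004, "z": 0.001, "ax": -0.0, "ay": 0.0, "az": 0.015}, {"x": 0.009, "y": -0.005, "z": 0.001, "ax": -0.0, "ay": 0.0, "az": 0.015}]
```

Emit:
{"op": "jog_arm", "data": {
  "deltas": [
    {"x": 0.01, "y": -0.003, "z": 0.001, "ax": 0, "ay": 0, "az": 0.015},
    {"x": 0.009, "y": -0.003, "z": 0.001, "ax": 0, "ay": 0, "az": 0.015},
    {"x": 0.009, "y": -0.004, "z": 0.001, "ax": 0, "ay": 0, "az": 0.015},
    {"x": 0.009, "y": -0.004, "z": 0.001, "ax": 0, "ay": 0, "az": 0.015},
    {"x": 0.009, "y": -0.005, "z": 0.001, "ax": 0, "ay": 0, "az": 0.015},
    {"x": 0, "y": 0, "z": 0, "ax": 0, "ay": 0, "az": 0}
  ]
}}

```text
time_s: 13.82
position: [0.5441, 0.2412, 0.0488]
ee_rot: [[-0.005, 0.017, 1.0], [-0.7, 0.714, -0.016], [-0.714, -0.7, 0.009]]
contact_force: [-0.8, -0.9, -5.2]
opening: 0.203
```

```bash
python3 look.py pics/s7.png
```

```text
t 13.82 origin [0.5463 0.3306 0.0291] trayorg [-0.3 46.8 29.1] traylip [-0.7 87.4 48.6] yaw/pitch/roll 89.3 -25.5 -0.5 F [-0.8 -0.9 -5.2] op 0.203 q [ -4.  21. 116.  55.  61.  51.]
```

View pics/s7.png

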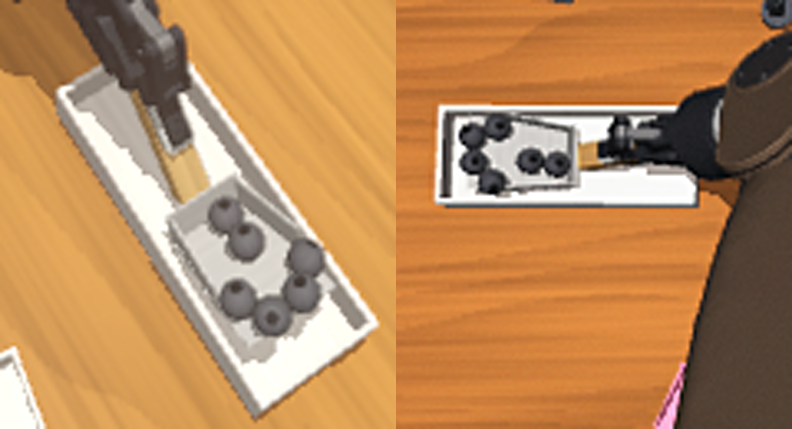

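Run:
```python
from plan import *
S2=scoopR(88.7,-36); rear=tray(0,5,15); p,R=tcp_of(rear-S2@[-.045,0,0],S2); rows(p,R,vmax=.012,wmax=3.5)
```

```text
N 3 L 0.01 rot 10.5
[{"x": 0.011, "y": -0.002, "z": -0.001, "ax": -0.0, "ay": 0.001, "az": 0.019}, {"x": 0.011, "y": -0.003, "z": -0.001, "ax": -0.0, "ay": 0.001, "az": 0.019}, {"x": 0.011, "y": -0.004, "z": -0.001, "ax": -0.0, "ay": 0.001, "az": 0.019}]
```

Emit:
{"op": "jog_arm", "data": {
  "deltas": [
    {"x": -0.005, "y": -0.018, "z": 0, "ax": 0, "ay": 0, "az": 0.019},
    {"x": -0.005, "y": -0.018, "z": 0, "ax": 0, "ay": 0, "az": 0.019},
    {"x": -0.005, "y": -0.018, "z": 0, "ax": 0, "ay": 0, "az": 0.019},
    {"x": 0, "y": 0, "z": 0, "ax": 0, "ay": 0, "az": 0},
    {"x": 0, "y": 0, "z": 0, "ax": 0, "ay": 0, "az": 0}
  ]
}}

```text
time_s: 14.33
position: [0.5456, 0.2363, 0.0666]
ee_rot: [[0.009, 0.016, 1.0], [-0.568, 0.823, -0.008], [-0.823, -0.568, 0.016]]
contact_force: [0.4, -0.5, -4.1]
opening: 0.205
```

```bash
python3 look.py pics/s8.png
```

```text
t 14.33 origin [0.547  0.3277 0.0625] trayorg [ 0.5 43.9 62.5] traylip [-0.4 80.6 88.5] yaw/pitch/roll 90.2 -35.4 -0.9 F [ 0.4 -0.5 -4.1] op 0.205 q [ -7.  22. 116.  61.  69.  44.]
```

View pics/s8.png

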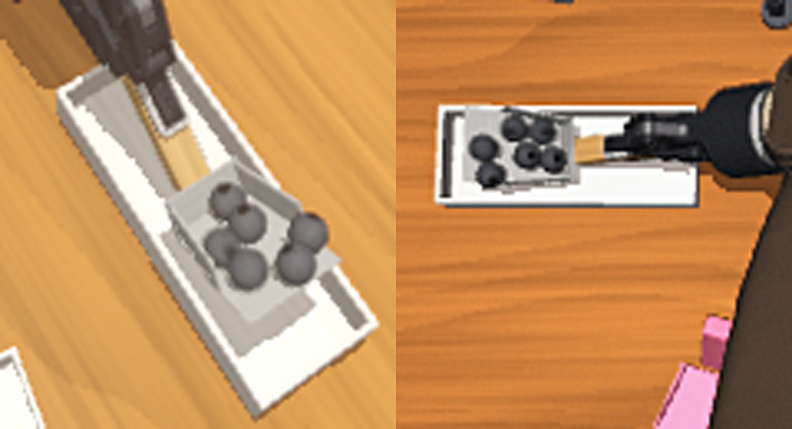

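Emit:
{"op": "jog_arm", "data": {
  "deltas": [
    {"x": 0, "y": 0, "z": 0, "ax": 0, "ay": 0, "az": 0},
    {"x": 0, "y": 0, "z": 0, "ax": 0, "ay": 0, "az": 0},
    {"x": 0, "y": 0, "z": 0, "ax": 0, "ay": 0, "az": 0},
    {"x": 0, "y": 0, "z": 0, "ax": 0, "ay": 0, "az": 0}
  ]
}}

```text
time_s: 14.77
position: [0.5454, 0.2383, 0.0674]
ee_rot: [[0.013, 0.014, 1.0], [-0.571, 0.821, -0.004], [-0.821, -0.571, 0.018]]
contact_force: [0.3, -0.0, -5.1]
opening: 0.202
```

```bash
sed -i 's/hstack(\[crop(s,230,350,240,370,3.3),crop(t,130,250,140,270,3.3)\])/hstack([crop(s,260,340,270,360,4.9),crop(t,140,220,150,240,4.9)])/; s/crop(s,260,340,270,360,4.9)/crop(s,260,340,260,350,4.9)/' look.py; python3 look.py pics/s9.png
```

```text
t 14.77 origin [0.5465 0.3297 0.063 ] trayorg [-0.  45.9 63. ] traylip [-1.2 82.7 88.9] yaw/pitch/roll 90.5 -35.1 -1.1 F [ 0.3 -0.  -5.1] op 0.202 q [ -7.  22. 116.  61.  68.  44.]
```

View pics/s9.png

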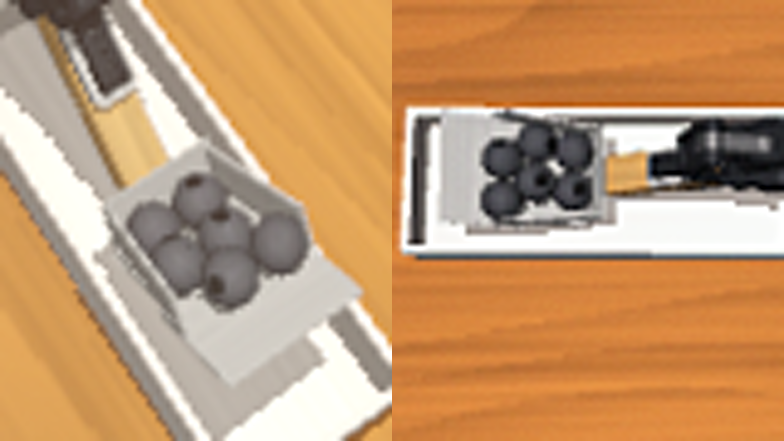

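```bash
cat >> plan.py <<'E'
PC=np.array([.5622,-.2669,0]); PY=7.1
def pan(x,y,z): return PC+scoopR(PY,0)@np.array([x,y,z])/1000
def pan_inv(p): return scoopR(PY,0).T@(np.array(p)-PC)*1000
def lip_pose(lip,pitch,yaw=97.1):
    S=scoopR(yaw,pitch); return tcp_of(lip-S@[.045,0,0],S)
def pstat():
    o,S=scoop_now(); print("panlip",np.round(pan_inv(o+S@[.045,0,0]),1))
E
python3 - <<'E'
from plan import *
o,S=scoop_now(); p,R=tcp_of(o+[0,0,.13],scoopR(90,-32)); rows(p,R,vmax=.02)
p2,R2=lip_pose(pan(0,-20,190),-25); print(p,p2); rows(p2,R2,cyl=True,vmax=.026,start=(p,R))
E
```

```text
N 7 L 0.135 rot 3.3
[{"x": -0.053, "y": -0.037, "z": 0.001, "ax": -0.001, "ay": 0.001, "az": -0.003}, {"x": -0.053, "y": -0.037, "z": 0.001, "ax": -0.001, "ay": 0.001, "az": -0.003}, {"x": -0.052, "y": -0.037, "z": 0.001, "ax": -0.001, "ay": 0.001, "az": -0.003}, {"x": -0.052, "y": -0.038, "z": 0.001, "ax": -0.001, "ay": 0.001, "az": -0.003}, {"x": -0.052, "y": -0.038, "z": 0.001, "ax": -0.001, "ay": 0.001, "az": -0.003}, {"x": -0.051, "y": -0.039, "z": 0.001, "ax": -0.001, "ay": 0.001, "az": -0.003}, {"x": -0.051, "y": -0.039, "z": 0.0, "ax": -0.001, "ay": 0.001, "az": -0.003}]
[0.5458905  0.23855969 0.20243089] [ 0.58011721 -0.41578387  0.19152032]
N 27 L 0.687 rot 10.0
[{"x": 0.041, "y": -0.05, "z": 0.043, "ax": -0.001, "ay": -0.001, "az": -0.001}, {"x": 0.043, "y": -0.052, "z": 0.04, "ax": -0.001, "ay": -0.001, "az": -0.001}, {"x": 0.044, "y": -0.053, "z": 0.037, "ax": -0.001, "ay": -0.001, "az": -0.001}, {"x": 0.046, "y": -0.055, "z": 0.034, "ax": -0.001, "ay": -0.001, "az": -0.001}, {"x": 0.047, "y": -0.056, "z": 0.031, "ax": -0.001, "ay": -0.001, "az": -0.001}, {"x": 0.049, "y
[... 1077 characters left out ...]
8, "ax": -0.001, "ay": -0.001, "az": -0.001}, {"x": 0.059, "y": -0.062, "z": -0.022, "ax": -0.001, "ay": -0.001, "az": -0.001}]
[{"x": 0.059, "y": -0.061, "z": -0.026, "ax": -0.001, "ay": -0.001, "az": -0.001}, {"x": 0.059, "y": -0.06, "z": -0.03, "ax": -0.001, "ay": -0.001, "az": -0.001}, {"x": 0.058, "y": -0.059, "z": -0.034, "ax": -0.001, "ay": -0.001, "az": -0.001}, {"x": 0.058, "y": -0.058, "z": -0.038, "ax": -0.001, "ay": -0.001, "az": -0.001}, {"x": 0.057, "y": -0.057, "z": -0.042, "ax": -0.001, "ay": -0.001, "az": -0.001}, {"x": 0.057, "y": -0.056, "z": -0.045, "ax": -0.001, "ay": -0.001, "az": -0.001}, {"x": 0.056, "y": -0.054, "z": -0.049, "ax": -0.001, "ay": -0.001, "az": -0.001}]
```

Emit:
{"op": "jog_arm", "data": {
  "deltas": [
    {"x": -0.035, "y": -0.025, "z": 0, "ax": 0, "ay": 0, "az": 0},
    {"x": -0.053, "y": -0.037, "z": 0, "ax": 0, "ay": 0, "az": 0},
    {"x": -0.053, "y": -0.037, "z": 0, "ax": 0, "ay": 0, "az": 0},
    {"x": -0.053, "y": -0.037, "z": 0, "ax": 0, "ay": 0, "az": 0},
    {"x": -0.053, "y": -0.037, "z": 0, "ax": 0, "ay": 0, "az": 0},
    {"x": -0.053, "y": -0.037, "z": 0, "ax": 0, "ay": 0, "az": 0},
    {"x": -0.04, "y": -0.03, "z": 0, "ax": 0, "ay": 0, "az": 0},
    {"x": -0.02, "y": -0.015, "z": 0, "ax": 0, "ay": 0, "az": 0}
  ]
}}

```text
time_s: 15.53
position: [0.5386, 0.2372, 0.2002]
ee_rot: [[0.003, 0.003, 1.0], [-0.573, 0.82, -0.001], [-0.82, -0.573, 0.004]]
contact_force: [0.7, -0.8, -5.4]
opening: 0.205
```

```bash
sed 's/crop(s,260,340,260,350,4.9)/crop(s,220,400,200,380,2.45)/' look.py >look2.py; python3 look2.py pics/s10.png
python3 - <<'E'
from plan import *
p2,R2=lip_pose(pan(0,-20,190),-25); r=rows(p2,R2,cyl=True,vmax=.026,show=False); print(len(r),r[0],r[9],r[19],r[-1])
E
```

```text
t 15.53 origin [0.5393 0.3286 0.1955] trayorg [ -7.2  44.7 195.5] traylip [ -8.1  81.5 221.4] yaw/pitch/roll 90.1 -35.1 -0.2 F [ 0.7 -0.8 -5.4] op 0.205 q [ -7.   8. 115.  57.  76.  58.]
27 {'x': 0.038, 'y': -0.052, 'z': 0.043, 'ax': -0.001, 'ay': -0.001, 'az': -0.002} {'x': 0.051, 'y': -0.063, 'z': 0.016, 'ax': -0.001, 'ay': -0.001, 'az': -0.002} {'x': 0.058, 'y': -0.063, 'z': -0.021, 'ax': -0.001, 'ay': -0.001, 'az': -0.002} {'x': 0.056, 'y': -0.055, 'z': -0.049, 'ax': -0.001, 'ay': -0.001, 'az': -0.002}
```

View pics/s10.png

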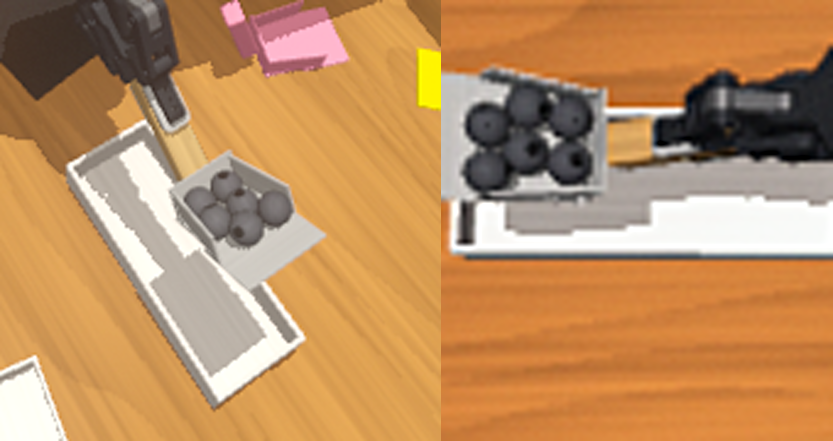

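Emit:
{"op": "jog_arm", "data": {
  "deltas": [
    {"x": 0.015, "y": -0.02, "z": 0.018, "ax": 0, "ay": 0, "az": 0},
    {"x": 0.03, "y": -0.04, "z": 0.032, "ax": 0, "ay": 0, "az": 0},
    {"x": 0.04, "y": -0.053, "z": 0.038, "ax": -0.001, "ay": -0.001, "az": 0},
    {"x": 0.042, "y": -0.055, "z": 0.035, "ax": -0.001, "ay": -0.001, "az": 0},
    {"x": 0.044, "y": -0.057, "z": 0.032, "ax": -0.001, "ay": -0.001, "az": 0},
    {"x": 0.045, "y": -0.058, "z": 0.03, "ax": -0.001, "ay": -0.001, "az": 0},
    {"x": 0.046, "y": -0.06, "z": 0.026, "ax": -0.001, "ay": -0.001, "az": 0},
    {"x": 0.047, "y": -0.061, "z": 0.023, "ax": -0.001, "ay": -0.001, "az": 0},
    {"x": 0.048, "y": -0.062, "z": 0.02, "ax": -0.001, "ay": -0.001, "az": 0},
    {"x": 0.049, "y": -0.063, "z": 0.016, "ax": -0.001, "ay": -0.001, "az": 0}
  ]
}}

```text
time_s: 16.47
position: [0.6245, 0.0226, 0.1736]
ee_rot: [[0.012, -0.034, 0.999], [-0.573, 0.819, 0.035], [-0.82, -0.573, -0.009]]
contact_force: [0.7, -0.5, -4.4]
opening: 0.201
```

Run:
```python
from plan import *
sstat(); p2,R2=lip_pose(pan(0,-20,190),-30); r=rows(p2,R2,cyl=True,vmax=.028); print(p2)
```

```text
t 16.47 origin [0.6219 0.114  0.169 ] trayorg [  80.2 -168.   169. ] traylip [  78.4 -131.2  194.8] yaw/pitch/roll 91.6 -35.0 0.5 F [ 0.7 -0.5 -4.4] op 0.201 q [-25.  24.  99.  47.  90.  49.]
N 17 L 0.449 rot 7.2
[{"x": 0.045, "y": -0.067, "z": 0.016, "ax": -0.001, "ay": -0.001, "az": -0.002}, {"x": 0.046, "y": -0.068, "z": 0.012, "ax": -0.001, "ay": -0.001, "az": -0.002}, {"x": 0.048, "y": -0.069, "z": 0.009, "ax": -0.001, "ay": -0.001, "az": -0.002}, {"x": 0.048, "y": -0.069, "z": 0.005, "ax": -0.001, "ay": -0.001, "az": -0.002}, {"x": 0.049, "y": -0.07, "z": 0.001, "ax": -0.001, "ay": -0.001, "az": -0.002}, {"x": 0.05, "y": -0.07, "z": -0.003, "ax": -0.001, "ay": -0.001, "az": -0.002}, {"x": 0.051, "y": -0.07, "z": -0.007, "ax": -0.001, "ay": -0.001, "az": -0.002}, {"x": 0.051, "y": -0.07, "z": -0.011, "ax": -0.001, "ay": -0.001, "az": -0.002}, {"x": 0.052, "y": -0.07, "z": -0.015, "ax": -0.001, "ay": -0.001, "az": -0.002}, {"x": 0.052, "y": -0.069, "z": -0.019, "ax": -0.001, "ay": -0.001, "az": -0.002}]
[{"x": 0.052, "y": -0.069, "z": -0.023, "ax": -0.001, "ay": -0.001, "az": -0.002}, {"x": 0.052, "y": -0.068, "z": -0.027, "ax": -0.001, "ay": -0.001, "az": -0.002}, {"x": 0.052, "y": -0.067, "z": -0.031, "ax": -0.001, "ay": -0.001, "az": -0.002}, {"x": 0.052, "y": -0.066, "z": -0.035, "ax": -0.001, "ay": -0.001, "az": -0.002}, {"x": 0.051, "y": -0.065, "z": -0.039, "ax": -0.001, "ay": -0.001, "az": -0.002}, {"x": 0.051, "y": -0.064, "z": -0.043, "ax": -0.001, "ay": -0.001, "az": -0.002}, {"x": 0.05, "y": -0.063, "z": -0.047, "ax": -0.001, "ay": -0.001, "az": -0.002}]
[ 0.58007247 -0.41542463  0.18018805]
```

Emit:
{"op": "jog_arm", "data": {
  "deltas": [
    {"x": 0.043, "y": -0.067, "z": 0.014, "ax": -0.001, "ay": -0.001, "az": 0},
    {"x": 0.044, "y": -0.068, "z": 0.012, "ax": -0.001, "ay": -0.001, "az": 0},
    {"x": 0.046, "y": -0.069, "z": 0.009, "ax": -0.001, "ay": -0.001, "az": 0},
    {"x": 0.046, "y": -0.069, "z": 0.005, "ax": -0.001, "ay": -0.001, "az": 0},
    {"x": 0.047, "y": -0.07, "z": 0, "ax": -0.001, "ay": -0.001, "az": 0},
    {"x": 0.048, "y": -0.07, "z": -0.003, "ax": -0.001, "ay": -0.001, "az": 0},
    {"x": 0.049, "y": -0.07, "z": -0.007, "ax": -0.001, "ay": -0.001, "az": 0},
    {"x": 0.049, "y": -0.07, "z": -0.01, "ax": -0.001, "ay": -0.001, "az": 0},
    {"x": 0.05, "y": -0.07, "z": -0.015, "ax": -0.001, "ay": -0.001, "az": 0},
    {"x": 0.05, "y": -0.07, "z": -0.02, "ax": -0.001, "ay": -0.001, "az": 0}
  ]
}}

```text
time_s: 17.3
position: [0.6318, -0.2586, 0.1513]
ee_rot: [[0.019, -0.058, 0.998], [-0.565, 0.823, 0.058], [-0.825, -0.565, -0.017]]
contact_force: [-0.1, 0.8, -3.9]
opening: 0.204
```

Run:
```python
from plan import *
sstat(); p2,R2=lip_pose(pan(0,-20,170),-28); r=rows(p2,R2,cyl=True,vmax=.024); print(p2)
```

```text
t 17.3 origin [ 0.627  -0.1673  0.1474] trayorg [  91.7 -449.2  147.4] traylip [  89.2 -412.6  173.6] yaw/pitch/roll 92.6 -35.6 1.0 F [-0.1  0.8 -3.9] op 0.204 q [-43.  41.  76.  36. 106.  40.]
N 7 L 0.166 rot 8.5
[{"x": 0.037, "y": -0.065, "z": -0.021, "ax": -0.002, "ay": -0.002, "az": -0.006}, {"x": 0.038, "y": -0.064, "z": -0.024, "ax": -0.002, "ay": -0.002, "az": -0.006}, {"x": 0.039, "y": -0.063, "z": -0.028, "ax": -0.002, "ay": -0.002, "az": -0.006}, {"x": 0.04, "y": -0.061, "z": -0.031, "ax": -0.002, "ay": -0.002, "az": -0.006}, {"x": 0.04, "y": -0.06, "z": -0.034, "ax": -0.002, "ay": -0.002, "az": -0.006}, {"x": 0.04, "y": -0.058, "z": -0.038, "ax": -0.002, "ay": -0.002, "az": -0.006}, {"x": 0.041, "y": -0.056, "z": -0.041, "ax": -0.002, "ay": -0.002, "az": -0.006}]
[ 0.58010503 -0.41568609  0.16471682]
```

Emit:
{"op": "jog_arm", "data": {
  "deltas": [
    {"x": 0.028, "y": -0.073, "z": -0.021, "ax": -0.002, "ay": -0.002, "az": -0.004},
    {"x": 0.028, "y": -0.072, "z": -0.024, "ax": -0.002, "ay": -0.002, "az": -0.004},
    {"x": 0.028, "y": -0.07, "z": -0.028, "ax": -0.002, "ay": -0.002, "az": -0.004},
    {"x": 0.03, "y": -0.067, "z": -0.031, "ax": -0.002, "ay": -0.002, "az": -0.004},
    {"x": 0.035, "y": -0.062, "z": -0.034, "ax": -0.002, "ay": -0.002, "az": -0.004},
    {"x": 0.03, "y": -0.045, "z": -0.03, "ax": -0.002, "ay": -0.002, "az": -0.004},
    {"x": 0.02, "y": -0.03, "z": -0.02, "ax": -0.002, "ay": -0.002, "az": -0.003},
    {"x": 0, "y": 0, "z": 0, "ax": 0, "ay": 0, "az": 0}
  ]
}}

```text
time_s: 17.97
position: [0.5766, -0.4253, 0.155]
ee_rot: [[0.047, -0.084, 0.995], [-0.624, 0.775, 0.095], [-0.78, -0.626, -0.016]]
contact_force: [1.0, -0.2, -4.3]
opening: 0.205
```

```bash
cat > look3.py <<'E'
import sys,cv2
from plan import *
sstat(); pstat()
s=robot.grab_frame("scene"); t=robot.grab_frame("top")
def crop(p,x0,x1,y0,y1,k): return cv2.resize(p["frame"][y0:y1,x0:x1],None,fx=k,fy=k,interpolation=cv2.INTER_CUBIC)
cv2.imwrite(sys.argv[1],np.hstack([crop(s,90,240,40,190,2.6),crop(t,320,470,110,260,2.6)]))
E
python3 look3.py pics/p1.png
python3 - <<'E'
from plan import *
p2,R2=lip_pose(pan(0,-8,125),-12); r=rows(p2,R2,vmax=.02,wmax=3)
E
```

```text
t 17.97 origin [ 0.5684 -0.3348  0.1442] trayorg [  36.9 -617.9  144.2] traylip [  32.8 -579.7  167.6] yaw/pitch/roll 94.9 -31.2 0.9 F [ 1.  -0.2 -4.3] op 0.205 q [-53.  48.  63.  26. 113.  33.]
panlip [ -0.8 -29.7 167.6]
N 7 L 0.022 rot 19.5
[{"x": -0.007, "y": 0.008, "z": 0.001, "ax": -0.0, "ay": -0.001, "az": -0.015}, {"x": -0.007, "y": 0.008, "z": 0.001, "ax": -0.0, "ay": -0.001, "az": -0.015}, {"x": -0.008, "y": 0.007, "z": 0.001, "ax": -0.0, "ay": -0.001, "az": -0.015}, {"x": -0.008, "y": 0.007, "z": 0.001, "ax": -0.0, "ay": -0.001, "az": -0.015}, {"x": -0.008, "y": 0.006, "z": 0.002, "ax": -0.0, "ay": -0.001, "az": -0.015}, {"x": -0.009, "y": 0.006, "z": 0.002, "ax": -0.0, "ay": -0.001, "az": -0.015}, {"x": -0.009, "y": 0.006, "z": 0.002, "ax": -0.0, "ay": -0.001, "az": -0.015}]
```

View pics/p1.png

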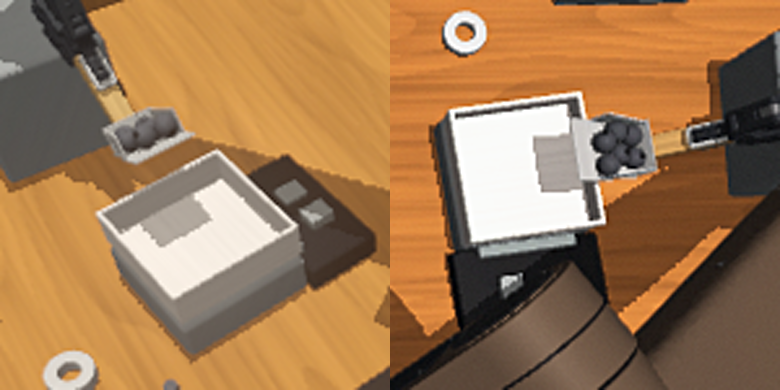

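Emit:
{"op": "jog_arm", "data": {
  "deltas": [
    {"x": -0.009, "y": 0.01, "z": 0.001, "ax": 0, "ay": -0.001, "az": -0.015},
    {"x": -0.009, "y": 0.01, "z": 0.001, "ax": 0, "ay": -0.001, "az": -0.015},
    {"x": -0.01, "y": 0.009, "z": 0.001, "ax": 0, "ay": -0.001, "az": -0.015},
    {"x": -0.01, "y": 0.008, "z": 0.001, "ax": 0, "ay": -0.001, "az": -0.015},
    {"x": -0.01, "y": 0.007, "z": 0.002, "ax": 0, "ay": -0.001, "az": -0.015},
    {"x": -0.01, "y": 0.006, "z": 0.002, "ax": 0, "ay": -0.001, "az": -0.015},
    {"x": -0.009, "y": 0.006, "z": 0.002, "ax": 0, "ay": -0.001, "az": -0.015}
  ]
}}

```text
time_s: 18.65
position: [0.5802, -0.385, 0.1475]
ee_rot: [[0.097, -0.066, 0.993], [-0.834, 0.538, 0.118], [-0.542, -0.84, -0.003]]
contact_force: [0.0, 0.3, -4.1]
opening: 0.201
```

Run:
```python
from plan import *
sstat(); pstat()
p2,R2=lip_pose(pan(0,-6,108),3); r=rows(p2,R2,vmax=.02,wmax=2.5)
p3,R3=lip_pose(pan(0,-3,86),25); r=rows(p3,R3,vmax=.02,wmax=2.5,start=(p2,R2))
```

```text
t 18.65 origin [ 0.571  -0.3026  0.1087] trayorg [  38.8 -585.7  108.7] traylip [  32.6 -542.3  118.7] yaw/pitch/roll 96.7 -12.8 0.2 F [ 0.   0.3 -4.1] op 0.201 q [-48.  37.  76.  18.  95.  32.]
panlip [  4.6   7.3 118.7]
N 7 L 0.023 rot 15.9
[{"x": -0.006, "y": -0.009, "z": -0.002, "ax": 0.0, "ay": -0.0, "az": -0.013}, {"x": -0.005, "y": -0.01, "z": -0.002, "ax": 0.0, "ay": -0.0, "az": -0.013}, {"x": -0.005, "y": -0.01, "z": -0.002, "ax": 0.0, "ay": -0.0, "az": -0.013}, {"x": -0.004, "y": -0.01, "z": -0.002, "ax": 0.0, "ay": -0.0, "az": -0.013}, {"x": -0.004, "y": -0.01, "z": -0.002, "ax": 0.0, "ay": -0.0, "az": -0.013}, {"x": -0.004, "y": -0.01, "z": -0.002, "ax": 0.0, "ay": -0.0, "az": -0.013}, {"x": -0.003, "y": -0.01, "z": -0.002, "ax": 0.0, "ay": -0.0, "az": -0.013}]
N 9 L 0.038 rot 22.0
[{"x": -0.014, "y": -0.002, "z": 0.0, "ax": 0.0, "ay": -0.0, "az": -0.014}, {"x": -0.014, "y": -0.003, "z": 0.0, "ax": 0.0, "ay": -0.0, "az": -0.014}, {"x": -0.014, "y": -0.003, "z": 0.0, "ax": 0.0, "ay": 0.0, "az": -0.014}, {"x": -0.014, "y": -0.004, "z": 0.0, "ax": 0.0, "ay": 0.0, "az": -0.014}, {"x": -0.013, "y": -0.004, "z": 0.0, "ax": -0.0, "ay": 0.0, "az": -0.014}, {"x": -0.013, "y": -0.005, "z": -0.0, "ax": -0.0, "ay": 0.0, "az": -0.014}, {"x": -0.013, "y": -0.005, "z": -0.0, "ax": 0.0, "ay": -0.0, "az": -0.014}, {"x": -0.013, "y": -0.006, "z": 0.0, "ax": 0.0, "ay": 0.0, "az": -0.014}, {"x": -0.013, "y": -0.007, "z": -0.0, "ax": 0.0, "ay": -0.0, "az": -0.014}]
```

Emit:
{"op": "jog_arm", "data": {
  "deltas": [
    {"x": -0.006, "y": -0.012, "z": -0.002, "ax": 0, "ay": 0, "az": -0.013},
    {"x": -0.005, "y": -0.01, "z": -0.002, "ax": 0, "ay": 0, "az": -0.013},
    {"x": -0.005, "y": -0.01, "z": -0.002, "ax": 0, "ay": 0, "az": -0.013},
    {"x": -0.004, "y": -0.01, "z": -0.002, "ax": 0, "ay": 0, "az": -0.013},
    {"x": -0.004, "y": -0.01, "z": -0.002, "ax": 0, "ay": 0, "az": -0.013},
    {"x": -0.004, "y": -0.01, "z": -0.002, "ax": 0, "ay": 0, "az": -0.013},
    {"x": -0.003, "y": -0.01, "z": -0.002, "ax": 0, "ay": 0, "az": -0.013}
  ]
}}

```text
time_s: 19.23
position: [0.5796, -0.3667, 0.1675]
ee_rot: [[0.125, -0.044, 0.991], [-0.947, 0.293, 0.132], [-0.296, -0.955, -0.005]]
contact_force: [-0.4, 0.8, -4.2]
opening: 0.208
```

```bash
python3 look3.py pics/p2.png
python3 - <<'E'
from plan import *
p3,R3=lip_pose(pan(0,-5,87),25); r=rows(p3,R3,vmax=.02,wmax=2.5)
E
```

```text
t 19.23 origin [ 0.5708 -0.2979  0.1078] trayorg [  38.4 -581.   107.8] traylip [  31.5 -536.6  105.6] yaw/pitch/roll 97.6 2.8 0.3 F [-0.4  0.8 -4.2] op 0.208 q [-45.  27.  84.  10.  83.  35.]
panlip [  4.3  13.1 105.6]
N 9 L 0.024 rot 22.2
[{"x": -0.007, "y": -0.005, "z": -0.002, "ax": 0.0, "ay": 0.0, "az": -0.014}, {"x": -0.007, "y": -0.005, "z": -0.002, "ax": 0.0, "ay": 0.0, "az": -0.014}, {"x": -0.006, "y": -0.006, "z": -0.002, "ax": 0.0, "ay": 0.0, "az": -0.014}, {"x": -0.006, "y": -0.006, "z": -0.002, "ax": 0.0, "ay": 0.0, "az": -0.014}, {"x": -0.006, "y": -0.006, "z": -0.002, "ax": 0.0, "ay": 0.0, "az": -0.014}, {"x": -0.005, "y": -0.006, "z": -0.002, "ax": 0.0, "ay": 0.0, "az": -0.014}, {"x": -0.005, "y": -0.007, "z": -0.002, "ax": 0.0, "ay": 0.0, "az": -0.014}, {"x": -0.005, "y": -0.007, "z": -0.002, "ax": 0.0, "ay": 0.0, "az": -0.014}, {"x": -0.005, "y": -0.007, "z": -0.002, "ax": 0.0, "ay": 0.0, "az": -0.014}]
```

View pics/p2.png

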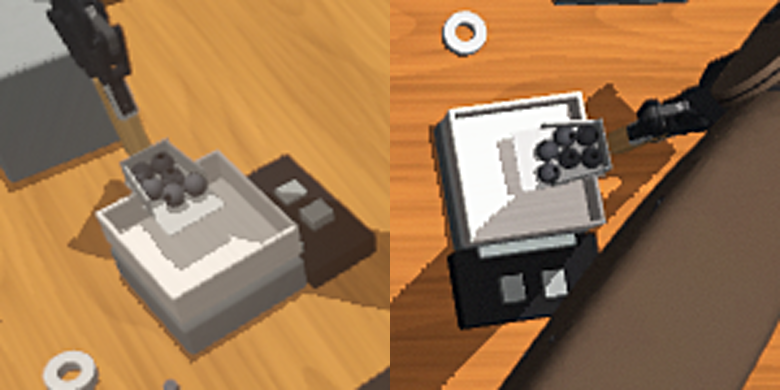

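Emit:
{"op": "jog_arm", "data": {
  "deltas": [
    {"x": -0.004, "y": -0.006, "z": -0.004, "ax": 0, "ay": 0, "az": -0.014},
    {"x": -0.004, "y": -0.006, "z": -0.004, "ax": 0, "ay": 0, "az": -0.014},
    {"x": -0.004, "y": -0.006, "z": -0.002, "ax": 0, "ay": 0, "az": -0.014},
    {"x": -0.004, "y": -0.006, "z": -0.002, "ax": 0, "ay": 0, "az": -0.014},
    {"x": -0.004, "y": -0.006, "z": -0.002, "ax": 0, "ay": 0, "az": -0.014}
  ]
}}

```text
time_s: 19.75
position: [0.5749, -0.3561, 0.1743]
ee_rot: [[0.133, -0.02, 0.991], [-0.987, 0.092, 0.134], [-0.094, -0.996, -0.008]]
contact_force: [-0.3, -1.3, -3.8]
opening: 0.202
```

```bash
python3 look3.py pics/p3.png
python3 - <<'E'
from plan import *
p3,R3=lip_pose(pan(0,-5,87),25); r=rows(p3,R3,vmax=.02,wmax=2.5)
E
```

```text
t 19.75 origin [ 0.5674 -0.301   0.1016] trayorg [  35.2 -584.1  101.6] traylip [  28.3 -541.1   90.2] yaw/pitch/roll 97.8 14.6 0.5 F [-0.3 -1.3 -3.8] op 0.202 q [-42.  21.  90.   3.  73.  40.]
panlip [ 0.4  9.1 90.2]
N 5 L 0.013 rot 10.5
[{"x": -0.002, "y": -0.008, "z": -0.002, "ax": 0.0, "ay": 0.001, "az": -0.012}, {"x": -0.002, "y": -0.008, "z": -0.002, "ax": 0.0, "ay": 0.001, "az": -0.012}, {"x": -0.001, "y": -0.008, "z": -0.002, "ax": 0.0, "ay": 0.001, "az": -0.012}, {"x": -0.001, "y": -0.008, "z": -0.002, "ax": 0.0, "ay": 0.001, "az": -0.012}, {"x": -0.001, "y": -0.008, "z": -0.002, "ax": 0.0, "ay": 0.001, "az": -0.012}]
```

View pics/p3.png

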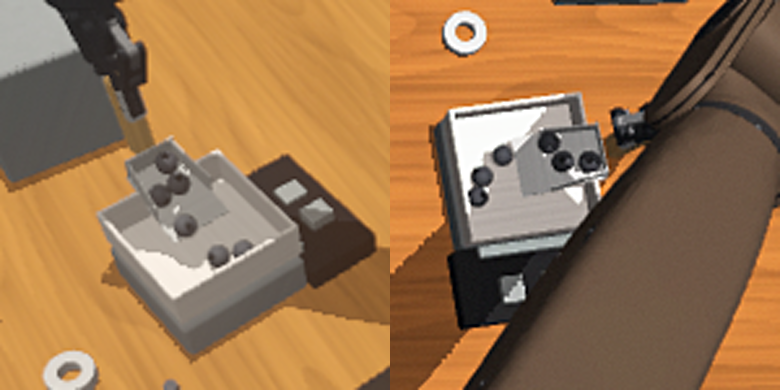

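Emit:
{"op": "jog_arm", "data": {
  "deltas": [
    {"x": -0.002, "y": -0.009, "z": 0, "ax": 0, "ay": 0, "az": -0.012},
    {"x": -0.002, "y": -0.009, "z": 0, "ax": 0, "ay": 0, "az": -0.012},
    {"x": -0.001, "y": -0.009, "z": 0, "ax": 0, "ay": 0, "az": -0.012},
    {"x": -0.001, "y": -0.01, "z": 0, "ax": 0, "ay": 0, "az": -0.014},
    {"x": -0.001, "y": -0.01, "z": 0, "ax": 0, "ay": 0, "az": -0.014},
    {"x": -0.001, "y": -0.01, "z": 0, "ax": 0, "ay": 0, "az": -0.014},
    {"x": -0.001, "y": -0.01, "z": 0, "ax": 0, "ay": 0, "az": -0.014}
  ]
}}

```text
time_s: 20.43
position: [0.5748, -0.3506, 0.1951]
ee_rot: [[0.129, 0.017, 0.992], [-0.973, -0.192, 0.13], [0.192, -0.981, -0.008]]
contact_force: [-0.9, -0.3, -2.4]
opening: 0.203
```

```bash
python3 look3.py pics/p4.png
```

```text
t 20.43 origin [ 0.5705 -0.3182  0.1096] trayorg [  38.6 -601.2  109.6] traylip [  32.6 -563.2   86.4] yaw/pitch/roll 97.7 31.1 0.5 F [-0.9 -0.3 -2.4] op 0.203 q [-37.  15.  97.  -9.  61.  50.]
panlip [  1.5 -13.4  86.4]
```

View pics/p4.png

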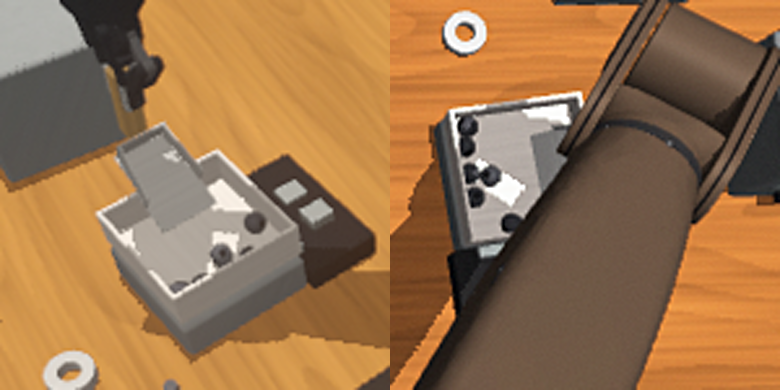

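Emit:
{"op": "jog_arm", "data": {
  "deltas": [
    {"x": 0.02, "y": -0.06, "z": 0, "ax": 0, "ay": 0, "az": 0},
    {"x": 0.025, "y": -0.1, "z": 0, "ax": 0, "ay": 0, "az": 0},
    {"x": 0.02, "y": -0.1, "z": 0, "ax": 0, "ay": 0, "az": 0}
  ]
}}

```text
time_s: 20.78
position: [0.5725, -0.3499, 0.266]
ee_rot: [[0.133, -0.0, 0.991], [-0.977, -0.17, 0.131], [0.168, -0.985, -0.023]]
contact_force: [0.9, -0.7, -1.8]
opening: 0.204
```

Run:
```python
from plan import *
sstat(); p,R=tcp_of(O0+[0,0,.12],S0); r=rows(p,R,cyl=True,vmax=.035,wmax=5.5); print(p)
```

```text
t 20.78 origin [ 0.5666 -0.3156  0.1813] trayorg [  34.7 -598.7  181.3] traylip [  28.2 -560.2  159. ] yaw/pitch/roll 98.3 29.7 1.3 F [ 0.9 -0.7 -1.8] op 0.204 q [-37.  12.  92.  -8.  70.  48.]
N 19 L 0.41 rot 103.3
[{"x": -0.068, "y": 0.003, "z": 0.034, "ax": -0.002, "ay": -0.03, "az": 0.006}, {"x": -0.065, "y": 0.004, "z": 0.038, "ax": -0.002, "ay": -0.03, "az": 0.006}, {"x": -0.063, "y": 0.005, "z": 0.041, "ax": -0.002, "ay": -0.03, "az": 0.006}, {"x": -0.06, "y": 0.006, "z": 0.045, "ax": -0.002, "ay": -0.03, "az": 0.006}, {"x": -0.056, "y": 0.006, "z": 0.048, "ax": -0.002, "ay": -0.03, "az": 0.006}, {"x": -0.053, "y": 0.007, "z": 0.051, "ax": -0.002, "ay": -0.03, "az": 0.006}, {"x": -0.049, "y": 0.008, "z": 0.054, "ax": -0.002, "ay": -0.03, "az": 0.006}, {"x": -0.046, "y": 0.009, "z": 0.056, "ax": -0.002, "ay": -0.03, "az": 0.006}, {"x": -0.042, "y": 0.009, "z": 0.058, "ax": -0.002, "ay": -0.03, "az": 0.006}, {"x": -0.038, "y": 0.01, "z": 0.06, "ax": -0.002, "ay": -0.03, "az": 0.006}]
[{"x": -0.034, "y": 0.011, "z": 0.062, "ax": -0.002, "ay": -0.03, "az": 0.006}, {"x": -0.029, "y": 0.011, "z": 0.064, "ax": -0.002, "ay": -0.03, "az": 0.006}, {"x": -0.025, "y": 0.012, "z": 0.065, "ax": -0.002, "ay": -0.03, "az": 0.006}, {"x": -0.021, "y": 0.012, "z": 0.066, "ax": -0.002, "ay": -0.03, "az": 0.006}, {"x": -0.016, "y": 0.013, "z": 0.066, "ax": -0.002, "ay": -0.03, "az": 0.006}, {"x": -0.012, "y": 0.013, "z": 0.067, "ax": -0.002, "ay": -0.03, "az": 0.006}, {"x": -0.008, "y": 0.013, "z": 0.067, "ax": -0.002, "ay": -0.03, "az": 0.006}, {"x": -0.003, "y": 0.014, "z": 0.067, "ax": -0.002, "ay": -0.03, "az": 0.006}, {"x": 0.001, "y": 0.014, "z": 0.066, "ax": -0.002, "ay": -0.03, "az": 0.006}]
[0.5868 0.0437 0.1803]
```

Emit:
{"op": "jog_arm", "data": {
  "deltas": [
    {"x": -0.068, "y": 0, "z": 0.034, "ax": -0.002, "ay": -0.03, "az": 0.006},
    {"x": -0.065, "y": 0, "z": 0.038, "ax": -0.002, "ay": -0.03, "az": 0.006},
    {"x": -0.063, "y": 0, "z": 0.04, "ax": -0.002, "ay": -0.03, "az": 0.006},
    {"x": -0.06, "y": 0, "z": 0.045, "ax": -0.002, "ay": -0.03, "az": 0.006},
    {"x": -0.056, "y": 0.003, "z": 0.048, "ax": -0.002, "ay": -0.03, "az": 0.006},
    {"x": -0.053, "y": 0.007, "z": 0.05, "ax": -0.002, "ay": -0.03, "az": 0.006},
    {"x": -0.05, "y": 0.008, "z": 0.054, "ax": -0.002, "ay": -0.03, "az": 0.006},
    {"x": -0.046, "y": 0.009, "z": 0.056, "ax": -0.002, "ay": -0.03, "az": 0.006},
    {"x": -0.042, "y": 0.009, "z": 0.058, "ax": -0.002, "ay": -0.03, "az": 0.006},
    {"x": -0.038, "y": 0.01, "z": 0.06, "ax": -0.002, "ay": -0.03, "az": 0.006}
  ]
}}

```text
time_s: 21.62
position: [0.6141, -0.1364, 0.2429]
ee_rot: [[0.881, -0.144, 0.45], [-0.46, -0.043, 0.887], [-0.109, -0.989, -0.105]]
contact_force: [0.1, 0.1, -2.0]
opening: 0.197
```

Run:
```python
from plan import *
sstat(); p,R=tcp_of(O0+[0,0,.12],S0); r=rows(p,R,cyl=True,vmax=.035,wmax=5.5); print(p)
```

```text
t 21.62 origin [ 0.5604 -0.1168  0.1714] trayorg [  24.  -400.2  171.4] traylip [ -15.9 -382.3  160.8] yaw/pitch/roll 154.5 13.7 6.0 F [ 0.1  0.1 -2. ] op 0.197 q [-20.  14.  92.  -5.  81.   9.]
N 9 L 0.193 rot 46.5
[{"x": -0.03, "y": 0.02, "z": 0.064, "ax": -0.003, "ay": -0.028, "az": 0.007}, {"x": -0.026, "y": 0.02, "z": 0.065, "ax": -0.003, "ay": -0.028, "az": 0.007}, {"x": -0.022, "y": 0.021, "z": 0.066, "ax": -0.003, "ay": -0.028, "az": 0.007}, {"x": -0.018, "y": 0.021, "z": 0.067, "ax": -0.003, "ay": -0.028, "az": 0.007}, {"x": -0.014, "y": 0.021, "z": 0.067, "ax": -0.003, "ay": -0.028, "az": 0.007}, {"x": -0.009, "y": 0.022, "z": 0.067, "ax": -0.003, "ay": -0.028, "az": 0.007}, {"x": -0.005, "y": 0.022, "z": 0.067, "ax": -0.003, "ay": -0.028, "az": 0.007}, {"x": -0.001, "y": 0.022, "z": 0.067, "ax": -0.003, "ay": -0.028, "az": 0.007}, {"x": 0.003, "y": 0.022, "z": 0.066, "ax": -0.003, "ay": -0.028, "az": 0.007}]
[0.5868 0.0437 0.1803]
```

Emit:
{"op": "jog_arm", "data": {
  "deltas": [
    {"x": -0.03, "y": 0.018, "z": 0.064, "ax": -0.003, "ay": -0.028, "az": 0.007},
    {"x": -0.026, "y": 0.018, "z": 0.065, "ax": -0.003, "ay": -0.028, "az": 0.007},
    {"x": -0.022, "y": 0.02, "z": 0.066, "ax": -0.003, "ay": -0.028, "az": 0.007},
    {"x": -0.018, "y": 0.02, "z": 0.067, "ax": -0.003, "ay": -0.028, "az": 0.007},
    {"x": -0.014, "y": 0.02, "z": 0.067, "ax": -0.003, "ay": -0.028, "az": 0.007},
    {"x": -0.009, "y": 0.02, "z": 0.067, "ax": -0.003, "ay": -0.028, "az": 0.007},
    {"x": -0.005, "y": 0.02, "z": 0.067, "ax": -0.003, "ay": -0.028, "az": 0.007},
    {"x": -0.001, "y": 0.02, "z": 0.06, "ax": -0.003, "ay": -0.028, "az": 0.007},
    {"x": 0.003, "y": 0.01, "z": 0.03, "ax": -0.003, "ay": -0.02, "az": 0.007},
    {"x": 0, "y": 0, "z": 0, "ax": 0, "ay": 0, "az": 0}
  ]
}}

```text
time_s: 22.45
position: [0.5909, 0.0436, 0.1874]
ee_rot: [[0.88, -0.346, -0.326], [0.314, -0.092, 0.945], [-0.357, -0.934, 0.028]]
contact_force: [0.6, -0.7, -2.1]
opening: 0.204
```

Run:
```python
from plan import *
sstat(); p,R=tcp_of(O0+[0,0,.05],S0); r=rows(p,R,vmax=.02,wmax=5.5); print(p)
```

```text
t 22.45 origin [0.5212 0.0218 0.1323] trayorg [ -18.4 -262.5  132.3] traylip [ -60.6 -278.1  133.1] yaw/pitch/roll -161.0 -0.9 -1.6 F [ 0.6 -0.7 -2.1] op 0.204 q [ -3.  20.  92.  -6.  88. -21.]
N 4 L 0.077 rot 2.1
[{"x": 0.02, "y": 0.061, "z": -0.001, "ax": -0.002, "ay": 0.002, "az": -0.001}, {"x": 0.02, "y": 0.061, "z": -0.0, "ax": -0.002, "ay": 0.002, "az": -0.001}, {"x": 0.019, "y": 0.061, "z": 0.0, "ax": -0.002, "ay": 0.002, "az": -0.001}, {"x": 0.019, "y": 0.061, "z": 0.001, "ax": -0.002, "ay": 0.002, "az": -0.001}]
[0.5868 0.0437 0.1103]
```

Emit:
{"op": "jog_arm", "data": {
  "deltas": [
    {"x": 0.02, "y": 0.06, "z": 0, "ax": -0.003, "ay": 0.002, "az": -0.002},
    {"x": 0.02, "y": 0.06, "z": 0, "ax": -0.002, "ay": 0.002, "az": -0.001},
    {"x": 0.02, "y": 0.06, "z": 0, "ax": -0.002, "ay": 0.002, "az": -0.001},
    {"x": 0.02, "y": 0.05, "z": 0, "ax": -0.002, "ay": 0.002, "az": -0.001},
    {"x": 0, "y": 0, "z": 0, "ax": 0, "ay": 0, "az": 0},
    {"x": 0, "y": 0, "z": 0, "ax": 0, "ay": 0, "az": 0}
  ]
}}

```text
time_s: 22.95
position: [0.5943, 0.0418, 0.1153]
ee_rot: [[0.901, -0.315, -0.299], [0.28, -0.106, 0.954], [-0.332, -0.943, -0.007]]
contact_force: [0.2, -0.3, -1.8]
opening: 0.2
```

Run:
```python
from plan import *
import cv2
sstat(); p,R=tcp_of(O0+[0,0,.004],S0); r=rows(p,R,vmax=.015,wmax=5.5)
from h import proj
s=robot.grab_frame("scene")
o,S=scoop_now(); im=cv2.resize(s["frame"][140:260,180:300],None,fx=5,fy=5,interpolation=cv2.INTER_CUBIC)
for c in ([45,33,0],[45,-33,0],[-85,0,94.9]):
    u=(proj(s,o+S@(np.array(c)/1000))[0]-[180,140]+.5)*5; cv2.circle(im,tuple(int(v) for v in u),4,(0,0,255),1)
cv2.imwrite("pics/m1.png",im)
```

```text
t 22.95 origin [0.526  0.0206 0.0583] trayorg [ -13.6 -263.6   58.3] traylip [ -56.2 -278.1   57.8] yaw/pitch/roll -162.6 0.6 0.4 F [ 0.2 -0.3 -1.8] op 0.2 q [ -3.  24.  95.  -7.  79. -18.]
N 4 L 0.052 rot 0.9
[{"x": 0.009, "y": 0.042, "z": 0.004, "ax": 0.0, "ay": -0.001, "az": 0.001}, {"x": 0.009, "y": 0.042, "z": 0.004, "ax": 0.0, "ay": -0.001, "az": 0.001}, {"x": 0.009, "y": 0.042, "z": 0.004, "ax": 0.0, "ay": -0.001, "az": 0.001}, {"x": 0.009, "y": 0.042, "z": 0.004, "ax": 0.0, "ay": -0.001, "az": 0.001}]
```

View pics/m1.png

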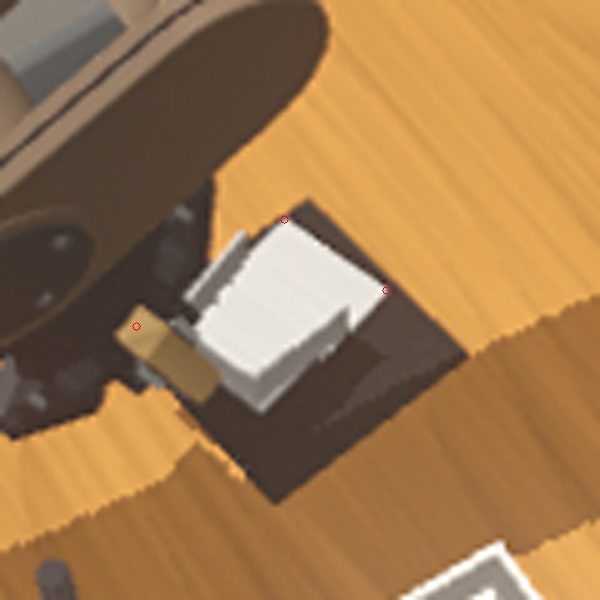

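Emit:
{"op": "jog_arm", "data": {
  "deltas": [
    {"x": 0.006, "y": 0.042, "z": 0.004, "ax": 0, "ay": -0.001, "az": 0.001},
    {"x": 0.006, "y": 0.042, "z": 0.004, "ax": 0, "ay": -0.001, "az": 0.001},
    {"x": 0.006, "y": 0.04, "z": 0.003, "ax": 0, "ay": 0, "az": 0},
    {"x": 0.006, "y": 0.025, "z": 0, "ax": 0, "ay": 0, "az": 0},
    {"x": 0, "y": 0, "z": 0, "ax": 0, "ay": 0, "az": 0},
    {"x": 0, "y": 0, "z": 0, "ax": 0, "ay": 0, "az": 0}
  ]
}}

```text
time_s: 23.5
position: [0.5872, 0.0409, 0.07]
ee_rot: [[0.899, -0.316, -0.303], [0.283, -0.106, 0.953], [-0.333, -0.943, -0.006]]
contact_force: [-0.6, -0.2, -2.0]
opening: 0.202
```

Run:
```python
from plan import *
sstat(); p,R=tcp_of(O0+[0,0,.0],S0); r=rows(p,R,vmax=.015,wmax=5.5)
```

```text
t 23.5 origin [0.5189 0.0195 0.0131] trayorg [ -20.6 -264.9   13.1] traylip [ -63.2 -279.5   12.6] yaw/pitch/roll -162.4 0.5 0.3 F [-0.6 -0.2 -2. ] op 0.202 q [ -3.  26.  97.  -7.  75. -17.]
N 1 L 0.01 rot 0.7
[{"x": 0.012, "y": 0.03, "z": 0.01, "ax": 0.001, "ay": -0.003, "az": 0.003}]
```

Emit:
{"op": "jog_arm", "data": {
  "deltas": [
    {"x": 0.008, "y": 0.02, "z": 0.008, "ax": 0.001, "ay": -0.002, "az": 0.002},
    {"x": 0.004, "y": 0.01, "z": 0, "ax": 0, "ay": 0, "az": 0},
    {"x": 0, "y": 0, "z": 0, "ax": 0, "ay": 0, "az": 0},
    {"x": 0, "y": 0, "z": 0, "ax": 0, "ay": 0, "az": 0}
  ]
}}

```text
time_s: 23.83
position: [0.5874, 0.0436, 0.0601]
ee_rot: [[0.895, -0.322, -0.308], [0.29, -0.105, 0.951], [-0.339, -0.941, -0.001]]
contact_force: [0.2, -0.2, -2.5]
opening: 0.2
```

Run:
```python
from plan import *
sstat(); p,R=tcp_of(O0+[0,0,.0],S0); r=rows(p,R,vmax=.015,wmax=5.5)
```

```text
t 23.83 origin [0.5188 0.022  0.0035] trayorg [ -20.7 -262.4    3.5] traylip [ -63.2 -277.2    3.4] yaw/pitch/roll -162.1 0.2 0.1 F [ 0.2 -0.2 -2.5] op 0.2 q [ -3.  27.  97.  -7.  74. -18.]
N 1 L 0.001 rot 0.2
[{"x": -0.002, "y": -0.0, "z": 0.001, "ax": 0.0, "ay": -0.0, "az": 0.001}]
```

Emit:
{"op": "jog_arm", "data": {
  "deltas": [
    {"x": 0.001, "y": 0.004, "z": 0, "ax": 0, "ay": 0, "az": 0},
    {"x": 0.001, "y": 0.003, "z": 0, "ax": 0, "ay": 0, "az": 0},
    {"x": 0, "y": 0, "z": 0, "ax": 0, "ay": 0, "az": 0}
  ]
}}

```text
time_s: 24.08
position: [0.5879, 0.0437, 0.0601]
ee_rot: [[0.895, -0.322, -0.308], [0.289, -0.106, 0.951], [-0.339, -0.941, -0.002]]
contact_force: [0.7, -0.4, -2.1]
opening: 0.204
```

Run:
```python
from plan import *
sstat()
```

```text
t 24.08 origin [0.5192 0.022  0.0036] trayorg [ -20.3 -262.3    3.6] traylip [ -62.8 -277.2    3.4] yaw/pitch/roll -162.1 0.2 0.1 F [ 0.7 -0.4 -2.1] op 0.204 q [ -3.  27.  97.  -7.  74. -17.]
```

Emit:
{"op": "jog_arm", "data": {
  "deltas": [
    {"x": 0.003, "y": 0.01, "z": 0, "ax": 0, "ay": 0, "az": 0},
    {"x": 0, "y": 0.005, "z": 0, "ax": 0, "ay": 0, "az": 0}
  ]
}}

```text
time_s: 24.25
position: [0.5884, 0.0436, 0.0598]
ee_rot: [[0.895, -0.322, -0.307], [0.288, -0.106, 0.952], [-0.339, -0.941, -0.002]]
contact_force: [-0.4, -0.7, 0.9]
opening: 0.203
```

Run:
```python
from plan import *
sstat()
```

```text
t 24.25 origin [0.5198 0.022  0.0033] trayorg [ -19.8 -262.4    3.3] traylip [ -62.3 -277.2    3.2] yaw/pitch/roll -162.1 0.2 0.1 F [-0.4 -0.7  0.9] op 0.203 q [ -3.  27.  97.  -7.  74. -17.]
```

Resting on the mat now (weight taken off the wrist). Release.

Emit:
{"op": "jog_arm", "data": {
  "deltas": [
    {"x": 0, "y": 0, "z": 0, "ax": 0, "ay": 0, "az": 0},
    {"x": 0, "y": 0, "z": 0, "ax": 0, "ay": 0, "az": 0},
    {"x": 0, "y": 0, "z": 0, "ax": 0, "ay": 0, "az": 0},
    {"x": 0, "y": 0, "z": 0, "ax": 0, "ay": 0, "az": 0}
  ],
  "fingers": 58
}}

```text
time_s: 24.58
position: [0.5897, 0.0434, 0.0604]
ee_rot: [[0.897, -0.318, -0.308], [0.289, -0.107, 0.951], [-0.336, -0.942, -0.004]]
contact_force: [-0.5, -0.1, -0.3]
opening: 0.575
```

Emit:
{"op": "jog_arm", "data": {
  "deltas": [
    {"x": 0, "y": -0.02, "z": 0, "ax": 0, "ay": 0, "az": 0},
    {"x": 0, "y": -0.05, "z": 0, "ax": 0, "ay": 0, "az": 0},
    {"x": 0, "y": -0.08, "z": 0, "ax": 0, "ay": 0, "az": 0},
    {"x": 0, "y": -0.1, "z": 0, "ax": 0, "ay": 0, "az": 0},
    {"x": 0, "y": -0.1, "z": 0, "ax": 0, "ay": 0, "az": 0}
  ]
}}

```text
time_s: 25.0
position: [0.6176, 0.0546, 0.1533]
ee_rot: [[0.89, -0.338, -0.307], [0.288, -0.105, 0.952], [-0.354, -0.935, 0.004]]
contact_force: [0.8, -0.6, -0.5]
opening: 0.578
```

Run:
```python
from plan import *
stat(); rows([.50,.25,.30],Rdown(30),cyl=True,vmax=.037,wmax=6)
```

```text
t 25.0 q [ -1.6  24.9  89.6  -6.6  85.3 -17.9] p [0.6176 0.0546 0.1533] F [ 0.8 -0.6 -0.5] op 0.578
N 8 L 0.272 rot 23.9
[{"x": -0.027, "y": -0.055, "z": 0.1, "ax": -0.002, "ay": -0.008, "az": -0.014}, {"x": -0.026, "y": -0.055, "z": 0.099, "ax": -0.002, "ay": -0.008, "az": -0.014}, {"x": -0.026, "y": -0.055, "z": 0.097, "ax": -0.002, "ay": -0.008, "az": -0.014}, {"x": -0.025, "y": -0.056, "z": 0.096, "ax": -0.002, "ay": -0.008, "az": -0.014}, {"x": -0.025, "y": -0.057, "z": 0.095, "ax": -0.002, "ay": -0.008, "az": -0.014}, {"x": -0.024, "y": -0.057, "z": 0.093, "ax": -0.002, "ay": -0.008, "az": -0.014}, {"x": -0.024, "y": -0.058, "z": 0.091, "ax": -0.002, "ay": -0.008, "az": -0.014}, {"x": -0.023, "y": -0.06, "z": 0.09, "ax": -0.002, "ay": -0.008, "az": -0.014}]
```

Emit:
{"op": "jog_arm", "data": {
  "deltas": [
    {"x": -0.02, "y": -0.08, "z": 0.05, "ax": 0, "ay": 0, "az": 0},
    {"x": -0.02, "y": -0.07, "z": 0.1, "ax": 0, "ay": -0.008, "az": -0.014},
    {"x": -0.02, "y": -0.06, "z": 0.1, "ax": 0, "ay": -0.008, "az": -0.014},
    {"x": -0.02, "y": -0.05, "z": 0.1, "ax": 0, "ay": -0.008, "az": -0.014},
    {"x": -0.02, "y": -0.05, "z": 0.1, "ax": 0, "ay": -0.008, "az": -0.014},
    {"x": -0.03, "y": -0.05, "z": 0.1, "ax": 0, "ay": -0.008, "az": -0.014},
    {"x": -0.03, "y": -0.04, "z": 0.1, "ax": 0, "ay": -0.008, "az": -0.014},
    {"x": -0.03, "y": -0.03, "z": 0.1, "ax": 0, "ay": -0.008, "az": -0.014},
    {"x": -0.03, "y": 0, "z": 0.1, "ax": 0, "ay": -0.008, "az": -0.01},
    {"x": -0.03, "y": 0, "z": 0.08, "ax": 0, "ay": 0, "az": 0}
  ]
}}

```text
time_s: 25.83
position: [0.4771, 0.2971, 0.3149]
ee_rot: [[0.872, 0.003, -0.489], [0.489, 0.041, 0.872], [0.022, -0.999, 0.034]]
contact_force: [-0.2, 0.3, 0.6]
opening: 0.577
```

Run:
```python
from plan import *
import cv2
stat()
for n in ("scene","top"):
    p=robot.grab_frame(n); cv2.imwrite(f"pics/end_{n}.png",p["frame"])
```

```text
t 25.83 q [ 20.6  -1.7 101.7   2.2  79.1  -9.1] p [0.4771 0.2971 0.3149] F [-0.2  0.3  0.6] op 0.577
```

View pics/end_scene.png

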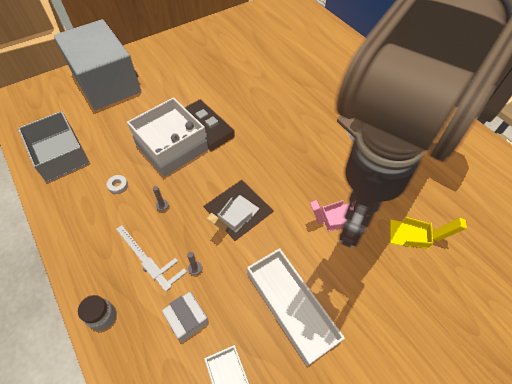

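View pics/end_top.png

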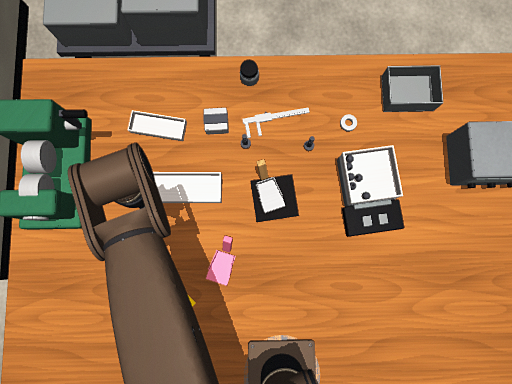

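Run:
```python
import cv2,numpy as np
a=cv2.imread("pics/end_scene.png");b=cv2.imread("pics/end_top.png");o=cv2.imread("pics/top0.png")
k=lambda i:cv2.resize(i,None,fx=4,fy=4,interpolation=cv2.INTER_CUBIC)
cv2.imwrite("pics/e1.png",np.vstack([np.hstack([k(a[90:160,120:210]),k(b[140:210,330:420])]),np.hstack([k(o[155:225,230:320]),k(b[155:225,230:320])])]))
```

View pics/e1.png

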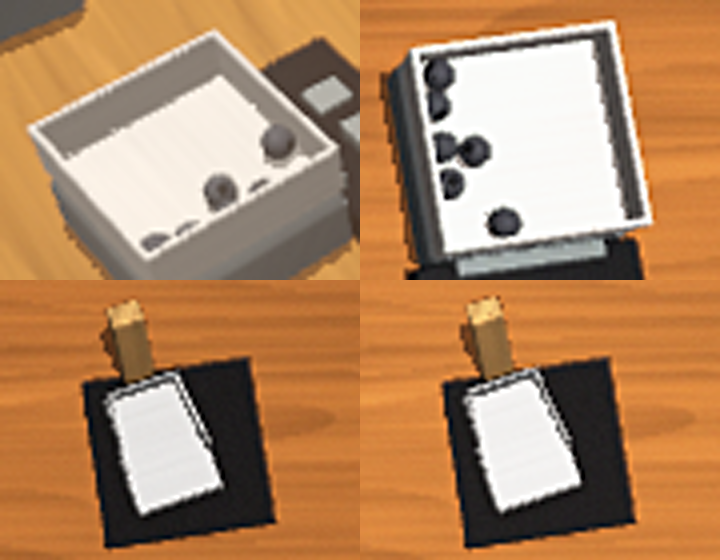

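Emit:
{"op": "jog_arm", "data": {
  "deltas": [
    {"x": 0, "y": 0, "z": 0, "ax": 0, "ay": 0, "az": 0},
    {"x": 0, "y": 0, "z": 0, "ax": 0, "ay": 0, "az": 0},
    {"x": 0, "y": 0, "z": 0, "ax": 0, "ay": 0, "az": 0},
    {"x": 0, "y": 0, "z": 0, "ax": 0, "ay": 0, "az": 0}
  ]
}}

```text
time_s: 26.27
position: [0.4774, 0.297, 0.3154]
ee_rot: [[0.871, 0.002, -0.491], [0.491, 0.039, 0.87], [0.021, -0.999, 0.033]]
contact_force: [0.6, -0.3, -0.2]
opening: 0.578
```

All six balls are in the pan, the scoop lies flat on its mat in its starting place, the keys have swapped over, and the bystanders have not moved. I'm handing the job in.

```bash
python3 -c "
from plant import robot
print(robot.job_done())"
```

```text
the job is handed in; nothing more can be done
None
```

The job is done and handed in at about 26 s, well inside the 72 s limit.

- **Key:** I pressed the right-hand range key to its hard stop with shut fingers, reading about 14 N at a height of 37 mm. Pictures afterwards show the right key down and the left key up.
- **Balls:** I gripped the scoop by its stem and pushed it under the balls in the tray, reading at most about 19 N. All six balls came up with the scoop, so none stayed in the tray, although three would have been enough. I tipped all six into the scale's pan, and the fingers never touched a ball.
- **Scoop:** I set it back flat on its mat, let go and moved the arm clear. Before-and-after crops of the mat look the same.
- **Last checks:** The final pictures show six balls in the pan, an empty tray and the bystanders where they were. The wrist force read about zero with the arm clear.

**Disagreement:** The task text says the scoop's mouth starts roughly towards world +y. Both cameras showed it towards the robot, at a yaw of about 198°. I went by the pictures, and put the scoop back in that same measured pose.

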